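Square a contactor into the setting jig and gauge its gap

ROBOT

A 6-joint arm with a two-finger parallel gripper is mounted at the origin on the work surface. World frame = base frame: x ahead of the robot, y to its left, z up, the work surface at z = 0. Lengths are in m, angles in rad, forces in N, time in s.
With the tool pointing down it reaches from about 0.4 to 0.825 m from the base axis. Payload 7 kg.
Tool frame: the origin (TCP) lies on the centre line of the jaws, within the pads' length; the fingertips stand 22 mm ahead of it and the grasp point (between the pads) lies 3 mm ahead of it; z points along the fingers, y is the line along which they close (so a half turn about z gives the same grasp; the last joint's range is limited). The gripper opens to 88 mm and grips with 3 to 60 N. Pads are 19 mm wide; open, the fingers measure 130 mm over their backs; the gripper's body (78 mm by 193 mm) begins 47 mm behind the grasp point.
Start: joints at [-1.053, 0.359, 0.012, 0, -1.224, -0.288], TCP at [0.154, -0.657, 0.222] pointing down, gripper open.
Joint ranges: [-3.07, 3.07], [-1.43, 2.12], [-1.02, 1.25], [-3.03, 1.67], [-3.05, -0], [-3.03, 3.03]. Speed limits (rad/s): [2.39, 2.39, 3.01, 3.14, 3.14, 3.14].

INTERFACE

Orientations are given as [roll, pitch, yaw] about the fixed x, y, z axes, in that order (R = Rz(yaw) Ry(pitch) Rx(roll)).
In Python, from station import arm gives the robot as it stands.
- The arm moves only by the tool arm_command, never from a script. Its argument "series" is one flat list of numbers, 7 for each row, row after row: the turn, a rotation vector about the tool's x, y, z each as a share of 90 degrees, from -1 to 1, then the shift along the tool's x, y, z each as a share of 0.1 m, from -1 to 1, then the opening, from 0 (shut) to 1 (fully open). A call has 1 to 8 rows; each row is the pose to reach, as a shift and turn from the pose commanded when the call began, along the tool's axes at that moment; what a row does not reach only later rows make up. A row lasts 1/8 s, in which the tool goes at most 62.5 mm and 10.7 degrees, less where a joint would pass 70% of its speed; a pose out of reach is approached as far as the arm can. A call with a number of a shift or a turn outside -1 to 1 is refused whole. A call with a gripper value outside its range is refused whole. The fingers move at their own pace and stop on an object; "force" is the grip in N (left out, the last holds). Time passes only in rows, so rows that repeat a pose let the fingers close. It gives the time, the measured TCP pose, the force, the opening and the grip force at its end, in the units of the state.
- arm.get_state(): the state, without advancing time (a new reading comes with each control period).
- arm.grab_frame(name): name is "side" or "top"; returns the picture (480x640x3 uint8, blue, green, red); there is no depth.
- arm.camera_model(name): a dict with "fovy" (degrees; the focal length in pixels is half the picture's height over the tangent of half this angle, whatever the lens; pixels are square), "cx", "cy" (the principal point, pixels), "pose" (4x4, takes a point from camera to world coordinates). Camera axes: x right, y down, z forward; pixel columns grow to the right and rows downward; lengths in m; the calibration is good to about 2 mm. A picture is of the moment at which its call begins. camera_model takes no time and is no camera call.
- arm.job_done(): hands the job in; it is judged then, once.
The state is a dict: "t": time; "q": joint angles; "qd": joint speeds; "joint_efforts": joint torques, N m; "eef_pos": TCP position; "ee_rot": TCP orientation; "force": force on the tool from outside, world axes, zero at the start; "moment": the same for the moment, N m; "width": finger opening in m; "gripper_force": force on a finger pad.
Only numpy, scipy, OpenCV 4.12 (cv2) and the standard library are available. Lean on these libraries where they do the work, as an engineer would, in place of code of your own. Each camera call takes 0.05 s, during which the arm holds its last target. There are 200 camera calls.

TASK

Put the black contactor on the green setting jig with its slotted face (the one the yellow patch reaches) towards the robot, and push it square and flush into the corner of the two fences: its far long side against the far fence and its end against the left fence. Then slide the red-handled gap gauge's blade fully into the contactor's slot, until the handle's shoulder meets the contactor, and leave it there with the handle standing on the plate and the contactor still flush in the corner. Leave everything else on the bench where it is.

Things in the scene. Friction and masses are not known exactly. Their poses are not given: they have to be found in the camera images.
- jig: Setting jig, fixed: green base plate 6 thick with two aluminium fences 20 thick, tops 34 above the bench. Origin at bench level; x away from the robot (within 17 degrees), y left, z up. Plate: x -115..105, y -90..100. Far fence's face at x = 85, over the whole width; left fence's face at y = 80, from x = 0 to 85. The other two sides are open.
- jig_corner (a point): inside corner of the fences, on top of the plate: x 85, y 80, z 6 mm from the jig's origin; same axes as the jig
- contactor: Contactor: rigid black block 64 (x) x 120 (y) x 46 high, 0.28 to 0.56 kg, loose, sliding it takes 1 to 5 N; origin at the centre of its underside. Two brass studs stand 10 above its top. Slot in its -x face. When home its axes are those of the jig (+x face on the far fence, +y end on the left fence), its origin at x 53, y 20, z 6 mm in the jig's frame.
- contactor_slot (a point): middle of the mouth of the level slot in the contactor's -x face: x -32, y -25, z 16 mm in its frame. Slot 32 wide, 10 high (z 11..21), 50 deep. A yellow patch on the contactor's top lies right above the slot and reaches to the slotted face; a grey patch covers the +y half.
- contactor_inner (a point): bottom corner of the contactor at x 32, y 60, z 0 of its frame; it meets jig_corner when home
- contactor_outer (a point): bottom corner of the contactor at x 32, y -60, z 0 of its frame; touches the far fence when home
- gauge: Gap gauge, about 0.14 kg, loose: red handle block with black bands, 70 (x) x 22 (y) x 30 high, standing on its underside, with a flat steel blade 45 long, 20 wide, 6 thick sticking out level from its +x end at z 13..19. Origin at the centre of the handle's underside. Handle and contactor both standing on the jig's plate: blade level with the slot.
- gauge_tip (a point): end of the gauge's blade: x 80, y 0, z 16 mm from the gauge's origin
- gauge_shoulder (a point): front of the handle where the blade starts (the shoulder): x 35, y 0, z 16 mm from the gauge's origin
- tin: Bystander, loose, leave alone: blue tin, upright, 44 dia, 52 high, standing on the jig's plate near its robot-side left corner. Origin at the centre of its underside.
- spray: Bystander, loose, leave alone: yellow spray can with red cap, upright, 52 dia, 160 high. Origin at the centre of its underside.
- cleaner: Bystander, loose, leave alone: white cleaner bottle with black cap, upright, 44 dia, 110 high, standing on the bench just off the right-hand open side of the jig. Origin at the centre of its underside.
- screwdriver: Bystander, loose, leave alone: screwdriver with blue handle, 190 long, lying; 26 high. Origin at the middle of its length, at its underside.
- pliers: Bystander, loose, leave alone: pliers with orange handles, 165 long, 40 wide, 14 high, lying. Origin at the middle of its length, at its underside.
- multimeter: Bystander, loose, leave alone: yellow multimeter lying face up, 170 x 82 x 45 high. Origin at the centre of its underside.
- brush_box: Bystander, loose, leave alone: open cardboard box, 100 x 150 x 50 high. Origin at the centre of its underside.
- alternator: Bystander, loose, leave alone: heavy aluminium alternator standing on end, 124 dia, 130 high. Origin at the centre of its underside.
- offcut: Bystander, loose, leave alone: wood offcut, 50 x 110 x 45 high. Origin at the centre of its underside.
Mind the look-alikes: they are no part of the job. Leave any white look-alike of the gauge alone.

How it is judged:
By the outcome, as a careful person would: the job done as asked, in the order asked, and still so for the second after the job is handed in, with the robot touching nothing.
It also fails if it takes over 72 s, if anything falls off the work surface, if the arm or the gripper's body presses on something with over 40 N, if the wrist force passes 120 N, or if a joint passes its speed limit or range.

## Working session

There is one attempt and no reset: what is moved stays moved. The work goes in short steps, Python scripts to look and compute and a tool call to move; the robot and the scene stay as the last step left them, time stands still between calls to the robot, and variables do not carry over. Pictures are saved under pics/ and viewed, at most 10 in all, crops included, and the job is handed in when it is done.

Besides the shell and the picture viewer there is one more tool, called after ">>>" as name(argument=value, ...), one argument or row to a line, values as JSON. arm_command: Moves the arm, as the interface text tells. Its arguments: {"type":"object","properties":{"series":{"type":"array"},"force":{"type":"number"}},"required":["series"]}

```bash
mkdir -p pics; ls; python3 - <<'E'
from station import arm
import cv2
for n in("side","top"):
    cv2.imwrite(f"pics/{n}0.png",arm.grab_frame(n)); m=arm.camera_model(n); print(n,m)
print(arm.get_state())
E
```

```text
pics
side {'fovy': 53.34254912154366, 'cx': 314.5399244570757, 'cy': 237.75642729673228, 'pose': array([[-0.95198246, -0.17098646,  0.25395476,  0.24334255],
       [-0.30590246,  0.49772628, -0.81159857,  0.84504247],
       [ 0.01237241, -0.85031299, -0.52613186,  0.5982934 ],
       [ 0.        ,  0.        ,  0.        ,  1.        ]])}
top {'fovy': 42.20101227000133, 'cx': 322.56629991956027, 'cy': 241.69130836903412, 'pose': array([[-0.01973996, -0.98449413,  0.17430328,  0.2740891 ],
       [-0.99975735,  0.017732  , -0.01306988,  0.00944648],
       [ 0.00977647, -0.17451898, -0.98460527,  1.39598091],
       [ 0.        ,  0.        ,  0.        ,  1.        ]])}
{'t': 0.1, 'q': array([-1.05288152e+00,  3.59308521e-01,  1.11585967e-02, -3.10608991e-04,
       -1.22411004e+00, -2.88105433e-01]), 'qd': array([ 0.00100699, -0.00265833, -0.00019926,  0.00133186,  0.00043992,
       -0.00010883]), 'joint_efforts': array([-2.94946905e-03, -5.84164381e+01,  2.93752849e+01,  7.01557472e+00,
        1.01719686e-02, -4.27323141e-05]), 'eef_pos': array([ 0.15363457, -0.65682498,  0.22072391]), 'ee_rot': array([ 3.14010637e+00, -1.35935376e-04, -2.91188893e+00]), 'force': array([-0.20957958,  0.57544129,  0.11241729]), 'moment': array([ 0.02002544, -0.01581448, -0.07098332]), 'gripper_force': 0.0, 'width': 0.08753231603817821}
```

View pics/side0.png

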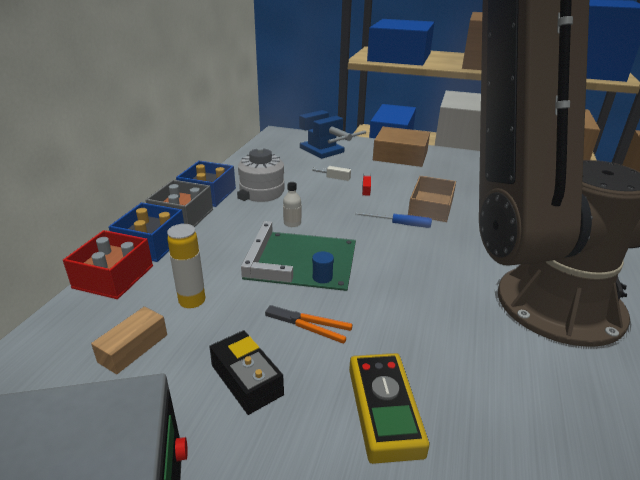

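View pics/top0.png

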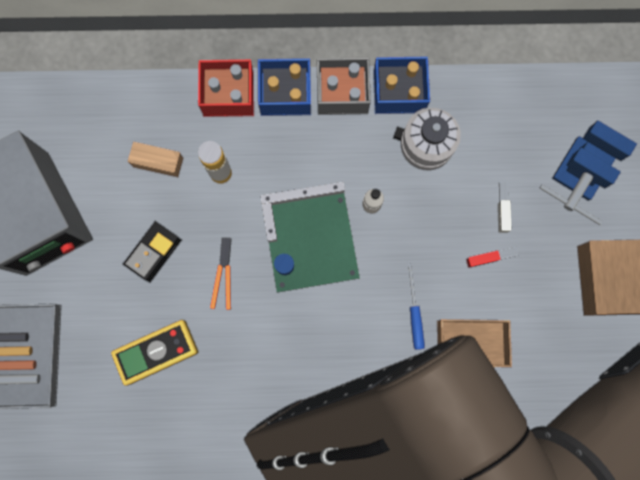

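The side view shows the contactor at (246,370), the jig at (300,260) and the red gauge at (367,185). In the top view they are at (152,251), (312,240) and (484,259), with the gauge blade pointing right. I'll enlarge these to read corners.

```bash
cat > h.py <<'E'
import numpy as np, cv2
from scipy.optimize import least_squares
from station import arm
def tile(img,x0,y0,w,h,s):
    t=cv2.resize(img[y0:y0+h,x0:x0+w],None,fx=s,fy=s,interpolation=cv2.INTER_CUBIC)
    for x in range((x0+9)//10*10,x0+w,10):
        X=int((x-x0+.5)*s); cv2.line(t,(X,0),(X,5),(0,0,255),1); cv2.putText(t,str(x),(X-9,15),0,.33,(0,0,255),1)
    for y in range((y0+9)//10*10,y0+h,10):
        Y=int((y-y0+.5)*s); cv2.line(t,(0,Y),(5,Y),(0,0,255),1); cv2.putText(t,str(y),(7,Y+4),0,.33,(0,0,255),1)
    return t
def sheet(name,tiles):
    W=np.zeros((600,800,3),np.uint8)
    for t,X,Y in tiles:
        h=min(t.shape[0],600-Y); w=min(t.shape[1],800-X); W[Y:Y+h,X:X+w]=t[:h,:w]
    cv2.imwrite(name,W)
CM={n:arm.camera_model(n) for n in("side","top")}
def proj(n,P):
    m=CM[n]; T=np.linalg.inv(m["pose"]); p=np.atleast_2d(P)@T[:3,:3].T+T[:3,3]
    f=240/np.tan(np.radians(m["fovy"]/2)); return p[:,:2]/p[:,2:]*f+[m["cx"],m["cy"]]
def place(p,L):
    c,s=np.cos(p[2]),np.sin(p[2]); L=np.asarray(L,float)/1000
    return np.c_[c*L[:,0]-s*L[:,1]+p[0],s*L[:,0]+c*L[:,1]+p[1],L[:,2]+p[3]]
def fit(obs,p0,fixz=None):
    """obs: list of (cam,(u,v),(lx,ly,lz mm)); pose x,y,yaw,z"""
    def r(p):
        if fixz is not None: p=np.r_[p[:3],fixz]
        return np.concatenate([(proj(n,place(p,[l]))[0]-uv) for n,uv,l in obs])
    s=least_squares(r,p0,loss="soft_l1",x_scale=[.1,.1,.1,.1]); return s.x,r(s.x).reshape(-1,2).round(1)
E
python3 - <<'E'
from h import *
t=cv2.imread("pics/top0.png"); s=cv2.imread("pics/side0.png")
sheet("pics/t1.png",[(tile(t,255,175,110,125,4),0,0),(tile(t,118,215,70,70,5),445,0),(tile(t,463,240,56,35,6),445,360)])
sheet("pics/s1.png",[(tile(s,205,325,85,90,5),0,0),(tile(s,352,165,30,35,6),445,0),(tile(s,238,218,124,74,3.0),428,230)])
E
```

```text
(no output)
```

View pics/t1.png

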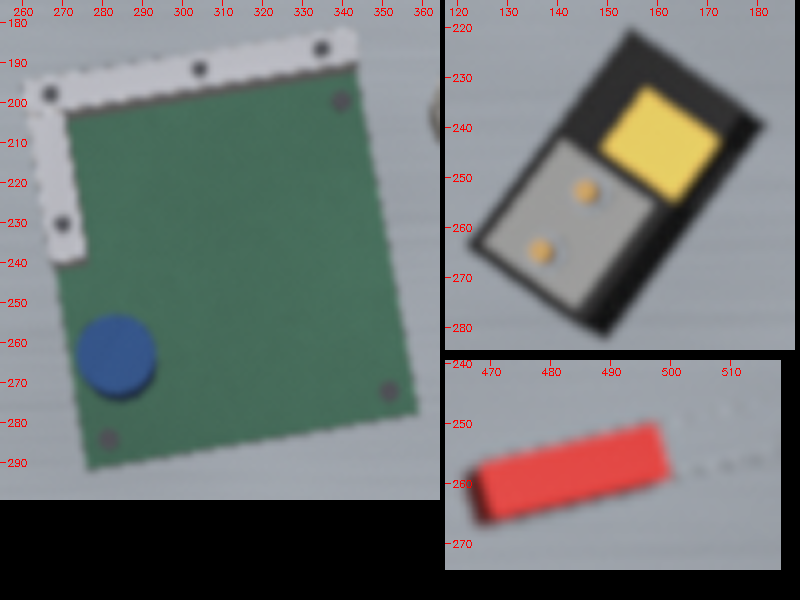

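View pics/s1.png

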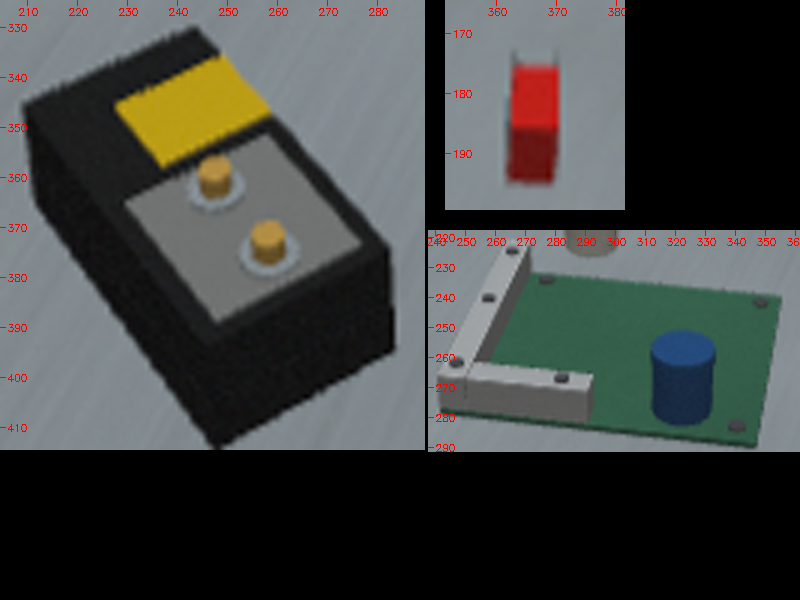

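Corners read: in the top view the inner fence corner is at (271,201.5), the contactor's yellow patch reaches its lower-right face, and the gauge handle spans (468,257)–(500,259) with the blade to the right. The side view agrees. Fitting poses.

```bash
cat > obs.py <<'E'
T,S="top","side"
JIG=[(T,(276.5,291.5),(-115,100,6)),(T,(359,277.5),(-115,-90,6)),(T,(271,201.5),(85,80,34)),(T,(343.5,190),(85,-90,34)),(T,(342.5,182),(105,-90,34)),(T,(261.5,194.5),(105,100,34)),(T,(267.5,240.3),(0,100,34)),(T,(276.3,238.8),(0,80,34)),
(S,(347.2,287.5),(-115,100,6)),(S,(355.2,239.8),(-115,-90,6)),(S,(292.2,265.8),(0,80,34)),(S,(292.2,270.8),(0,100,34)),(S,(253.2,261.5),(85,80,34)),(S,(271.8,223.5),(85,-90,34))]
CON=[(T,(154.5,220.1),(32,-60,46)),(T,(122.1,263.1),(32,60,46)),(T,(149.9,282.1),(-32,60,0)),(T,(181.7,239.5),(-32,-60,0)),(T,(168,248.7),(-32,-25,46)),
(S,(243.9,330.1),(-32,-60,46)),(S,(282.5,373.9),(-32,60,46)),(S,(247.9,413.9),(32,60,0)),(S,(208.9,345.5),(32,-60,46)),(S,(212.1,365.5),(32,-60,0)),(S,(283.5,394.5),(-32,60,0))]
GAU=[(T,(497.8,249.8),(35,11,30)),(T,(500.2,258.7),(35,-11,30)),(T,(468,256.7),(-35,11,30)),(T,(471.2,266.2),(-35,-11,30)),
(S,(362.5,175.3),(35,11,30)),(S,(370.5,175.3),(35,-11,30)),(S,(362,185.3),(-35,11,30)),(S,(370.2,185.7),(-35,-11,30)),(S,(361.8,194.8),(-35,11,0)),(S,(369.8,195.2),(-35,-11,0))]
E
python3 - <<'E'
from h import *; from obs import *
for n,o,p in (("jig",JIG,[.5,0,.15,0]),("con",CON,[.5,.35,.7,0]),("gau",GAU,[.45,-.35,-1.6,0])):
    x,r=fit(o,p); print(n,x.round(4),np.degrees(x[2]).round(1)); print(r.tolist())
    x,r=fit(o,p,0.); print("  z=0:",x.round(4))
    for c in "top","side":
        x,r=fit([k for k in o if k[0]==c],p,0.); print("  ",c,x.round(4))
E
```

```text
jig [0.5359 0.0149 0.1514 0.0007] 8.7
[[-0.1, 0.7], [1.0, 0.4], [-0.6, 0.4], [1.3, -0.4], [0.8, -0.8], [-1.3, 0.3], [-0.1, -0.2], [0.0, -0.2], [0.0, 1.2], [0.2, -0.3], [0.7, 0.0], [-1.3, 0.7], [-0.6, 0.2], [-0.0, -2.0]]
  z=0: [0.5361 0.0147 0.1514 0.    ]
   top [0.5361 0.0152 0.1483 0.    ]
   side [0.5364 0.0131 0.1572 0.    ]
con [0.5023 0.3707 0.9443 0.0014] 54.1
[[0.3, -0.8], [-0.9, 0.4], [0.2, 0.4], [0.7, -0.2], [0.3, -0.2], [-0.0, -1.0], [0.7, 0.1], [-0.3, 1.2], [-0.2, -0.4], [-0.5, -0.0], [0.4, 0.3]]
  z=0: [0.5027 0.3701 0.9444 0.    ]
   top [0.5024 0.3714 0.9434 0.    ]
   side [0.503  0.3693 0.945  0.    ]
gau [ 0.4727 -0.3673 -1.3536  0.0025] -77.6
[[0.2, -0.4], [0.6, 0.2], [-0.2, -0.0], [-0.6, -0.0], [0.1, -0.5], [-0.2, -0.1], [0.4, 0.0], [0.2, 0.0], [-0.1, 0.3], [-0.2, 0.3]]
  z=0: [ 0.4731 -0.3687 -1.3525  0.    ]
   top [ 0.4729 -0.368  -1.3481  0.    ]
   side [ 0.4738 -0.3727 -1.359   0.    ]
```

```bash
cat >> h.py <<'E'
from scipy.spatial.transform import Rotation as R
def plan(wps,start=None):
    """wps (x,y,z,yawdeg) tool down; prints one row (turn z, shift xyz) per call, rounded"""
    if start is None:
        s=arm.get_state(); p=s["eef_pos"]; r=R.from_euler("xyz",[np.pi,0,s["ee_rot"][2]])
    else: p=np.array(start[:3]); r=R.from_euler("xyz",[180,0,start[3]],degrees=True)
    for w in wps:
        t=R.from_euler("xyz",[180,0,w[3]],degrees=True)
        d=(r.inv().apply(np.array(w[:3])-p)/.1).round(3); v=((r.inv()*t).as_rotvec()/(np.pi/2)).round(3)
        v[:2]=0; print("turn_z",v[2],"shift",d.tolist(),"" if abs(d).max()<=1 and abs(v[2])<=1 else "TOO FAR")
        p=p+r.apply(d*.1); r=r*R.from_rotvec(v*np.pi/2)
def ray(n,u,v,z):
    m=CM[n]; f=240/np.tan(np.radians(m["fovy"]/2)); d=m["pose"][:3,:3]@[(u-m["cx"])/f,(v-m["cy"])/f,1]; o=m["pose"][:3,3]
    return (o+d*(z-o[2])/d[2])[:2].round(3)
E
python3 - <<'E'
from h import *
print("spray top",ray("top",211,153,.16),"tin",ray("top",283.5,263,.058),"cleaner",ray("top",376,194,.11),"white",ray("top",505,215,.03),"pliers",ray("top",224,270,.014))
J=np.array([.536,.0147]);Rj=R.from_euler("z",8.65,degrees=True).as_matrix()[:2,:2]
print("home",J+Rj@[.053,.020],"gauge home",J+Rj@[-.014,-.005])
plan([(.24,-.62,.24,-130),(.33,-.55,.24,-90),(.41,-.47,.24,-60),(.48,-.39,.24,-36),(.54,-.30,.24,-36),(.58,-.20,.24,-36),(.59,-.10,.24,-36),(.59,.02,.24,-36),(.57,.14,.24,-36),(.55,.26,.24,-36),(.503,.3705,.2,-35.9),(.503,.3705,.11,-35.9),(.503,.3705,.0545,-35.9)],(.154,-.657,.222,-166.84))
E
```

```text
spray top [0.683 0.22 ] tin [0.466 0.077] cleaner [ 0.603 -0.124] white [ 0.57  -0.421] pliers [0.458 0.213]
home [0.58538919 0.04244361] gauge home [0.52291123 0.0076513 ]
turn_z -0.409 shift [-0.922, 0.164, -0.18] 
turn_z -0.445 shift [-1.115, -0.238, 0.0] TOO FAR
turn_z -0.333 shift [-0.799, -0.8, 0.0] 
turn_z -0.267 shift [-0.343, -1.007, 0.0] TOO FAR
turn_z 0.0 shift [-0.043, -1.081, 0.0] TOO FAR
turn_z 0.0 shift [-0.264, -1.044, 0.0] TOO FAR
turn_z 0.0 shift [-0.507, -0.868, 0.0] 
turn_z 0.0 shift [-0.705, -0.971, 0.0] 
turn_z 0.0 shift [-0.867, -0.853, 0.0] 
turn_z 0.0 shift [-0.867, -0.854, 0.0] 
turn_z -0.001 shift [-1.029, -0.618, 0.4] TOO FAR
turn_z 0.0 shift [-0.0, -0.0, 0.9] 
turn_z 0.0 shift [-0.0, -0.0, 0.555]
```

>>> arm_command(
  series=[0,0,-0.41,-0.92,0.16,-0.18,1,0,0,-0.41,-0.92,0.16,-0.18,1,0,0,-0.41,-0.92,0.16,-0.18,1,0,0,-0.41,-0.92,0.16,-0.18,1,0,0,-0.41,-0.92,0.16,-0.18,1],
)

```text
t: 0.72
eef_pos: [0.2397, -0.6204, 0.2391]
ee_rot: [3.141, 0.0, -2.268]
force: [-0.3, 1.3, -0.3]
width: 0.0874
gripper_force: 0.0
```

>>> arm_command(
  series=[0,0,-0.44,-1,-0.24,0,1,0,0,-0.44,-1,-0.24,0,1,0,0,-0.44,-1,-0.24,0,1,0,0,-0.44,-1,-0.24,0,1,0,0,-0.44,-1,-0.24,0,1],
)

```text
t: 1.35
eef_pos: [0.3222, -0.5593, 0.2393]
ee_rot: [3.141, 0.0, -1.579]
force: [0.4, -0.2, 0.0]
width: 0.0879
gripper_force: 0.0
```

>>> arm_command(
  series=[0,0,-0.33,-0.8,-0.8,0,1,0,0,-0.33,-0.8,-0.8,0,1,0,0,-0.33,-0.8,-0.8,0,1,0,0,-0.33,-0.8,-0.8,0,1],
)

```text
t: 1.85
eef_pos: [0.4029, -0.4796, 0.2395]
ee_rot: [3.141, 0.0, -1.062]
force: [-0.5, 0.2, 0.4]
width: 0.0877
gripper_force: 0.0
```

>>> arm_command(
  series=[0,0,-0.27,-0.34,-1,0,1,0,0,-0.27,-0.34,-1,0,1,0,0,-0.27,-0.34,-1,0,1,0,0,-0.27,-0.34,-1,0,1],
)

```text
t: 2.35
eef_pos: [0.4729, -0.4015, 0.2394]
ee_rot: [3.141, 0.0, -0.64]
force: [-0.3, 0.2, -0.1]
width: 0.0874
gripper_force: 0.0
```

>>> arm_command(
  series=[0,0,0,-0.04,-1,0,1,0,0,0,-0.04,-1,0,1,0,0,0,-0.04,-1,0,1],
)

```text
t: 2.72
eef_pos: [0.5299, -0.3175, 0.2394]
ee_rot: [-3.141, 0.0, -0.638]
force: [0.1, -0.1, -0.1]
width: 0.0877
gripper_force: 0.0
```

>>> arm_command(
  series=[0,0,0,-0.26,-1,0,1,0,0,0,-0.26,-1,0,1,0,0,0,-0.26,-1,0,1],
)

```text
t: 3.1
eef_pos: [0.5679, -0.2215, 0.2396]
ee_rot: [-3.142, -0.0, -0.637]
force: [-0.2, 0.1, -0.4]
width: 0.088
gripper_force: 0.0
```

>>> arm_command(
  series=[0,0,0,-0.5,-0.87,0,1,0,0,0,-0.5,-0.87,0,1,0,0,0,-0.5,-0.87,0,1],
)

```text
t: 3.48
eef_pos: [0.5787, -0.1222, 0.2397]
ee_rot: [-3.141, -0.0, -0.636]
force: [-0.4, -0.2, 0.4]
width: 0.0878
gripper_force: 0.0
```

>>> arm_command(
  series=[0,0,0,-0.7,-0.97,0,1,0,0,0,-0.7,-0.97,0,1,0,0,0,-0.7,-0.97,0,1],
)

```text
t: 3.85
eef_pos: [0.58, -0.0019, 0.2396]
ee_rot: [-3.141, -0.0, -0.634]
force: [-0.2, 0.2, 0.3]
width: 0.0878
gripper_force: 0.0
```

>>> arm_command(
  series=[0,0,0,-0.87,-0.85,0,1,0,0,0,-0.87,-0.85,0,1,0,0,0,-0.87,-0.85,0,1,0,0,0,-0.87,-0.85,0,1],
)

```text
t: 4.35
eef_pos: [0.5604, 0.1154, 0.2395]
ee_rot: [3.141, -0.0, -0.636]
force: [-0.2, -1.0, -0.1]
width: 0.0875
gripper_force: 0.0
```

```bash
python3 - <<'E'
from h import *
s=arm.get_state(); print(s["t"],s["eef_pos"],np.degrees(s["ee_rot"]),s["q"].round(2))
plan([(.54,.26,.24,-36),(.503,.34,.2,-36),(.5025,.3705,.12,-35.9),(.5025,.3705,.0545,-35.9)])
E
```

```text
4.35 [0.56037687 0.11544469 0.23951623] [ 1.79970869e+02 -3.15785584e-03 -3.64475484e+01] [ 0.55  0.18 -0.19  0.   -1.2   0.39]
turn_z -0.005 shift [-1.023, -1.042, -0.005] TOO FAR
turn_z 0.0 shift [-0.769, -0.43, 0.4] 
turn_z -0.001 shift [-0.184, -0.243, 0.8] 
turn_z -0.0 shift [0.0, -0.0, 0.655]
```

>>> arm_command(
  series=[0,0,0,-1,-1,0,1,0,0,0,-1,-1,0,1,0,0,0,-1,-1,0,1,0,0,0,-1,-1,0,1],
)

```text
t: 4.85
eef_pos: [0.5393, 0.256, 0.2392]
ee_rot: [3.141, -0.0, -0.635]
force: [-0.1, -0.3, 0.1]
width: 0.0874
gripper_force: 0.0
```

>>> arm_command(
  series=[0,0,-0.006,-0.79,-0.47,0.4,1,0,0,-0.006,-0.79,-0.47,0.4,1,0,0,-0.006,-0.79,-0.47,0.4,1],
)

```text
t: 5.22
eef_pos: [0.5027, 0.3406, 0.1981]
ee_rot: [3.139, 0.0, -0.625]
force: [-0.1, -0.7, -0.1]
width: 0.0877
gripper_force: 0.0
```

>>> arm_command(
  series=[0,0,0,-0.184,-0.243,0.8,1,0,0,0,-0.184,-0.243,0.8,1,0,0,0,-0.184,-0.243,0.8,1,0,0,0,-0.184,-0.243,0.8,1],
)

```text
t: 5.72
eef_pos: [0.5037, 0.3711, 0.1212]
ee_rot: [-3.14, -0.001, -0.626]
force: [-0.8, -0.0, -0.2]
width: 0.088
gripper_force: 0.0
```

```bash
python3 - <<'E'
from h import *
s=arm.get_state(); print(s["t"],s["eef_pos"],np.degrees(s["ee_rot"]))
plan([(.5025,.3705,.0545,-35.9),(.5025,.3705,.1445,-35.9)])
sheet("pics/a.png",[(tile(arm.grab_frame("side"),170,280,160,150,4),0,0)])
E
```

```text
5.725 [0.50373504 0.37105243 0.12116479] [-1.79902373e+02 -3.30893428e-02 -3.58695513e+01]
turn_z 0.0 shift [-0.007, 0.012, 0.667] 
turn_z 0.0 shift [0.0, -0.0, -0.9]
```

View pics/a.png

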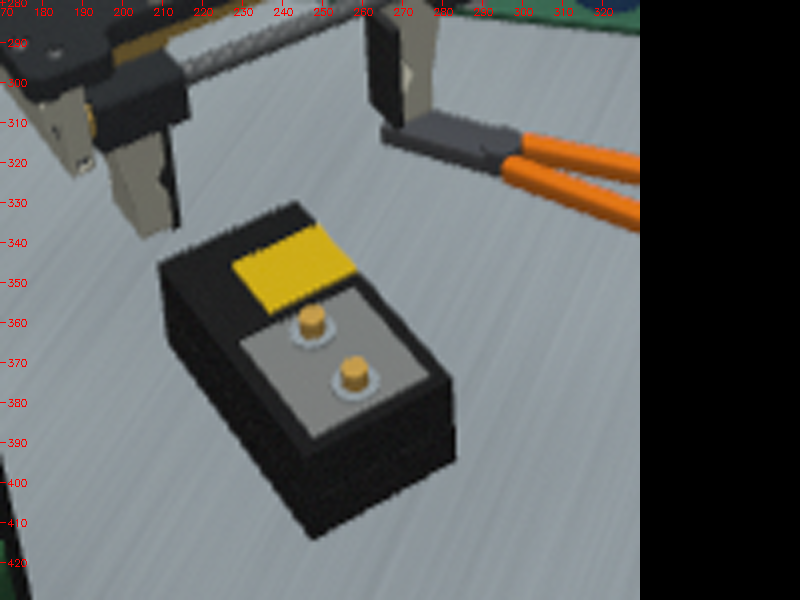

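The contactor's top spans (208,345)–(282,374), with the open fingers straddling its x faces at (205,335) and (270,310). I'll descend and grip.

>>> arm_command(
  series=[0,0,0,-0.007,0.012,0.4,1,0,0,0,-0.007,0.012,0.67,1,0,0,0,-0.007,0.012,0.67,1,0,0,0,-0.007,0.012,0.67,1],
)

```text
t: 6.28
eef_pos: [0.5022, 0.372, 0.0546]
ee_rot: [-3.139, -0.001, -0.625]
force: [0.7, 0.1, -0.3]
width: 0.0876
gripper_force: 0.0
```

>>> arm_command(
  series=[0,0,0,0,0,0,0.5,0,0,0,0,0,0,0.5,0,0,0,0,0,0,0.5,0,0,0,0,0,0,0.5,0,0,0,0,0,0,0.5,0,0,0,0,0,0,0.5],
  force=30,
)

```text
t: 7.02
eef_pos: [0.5011, 0.3714, 0.0525]
ee_rot: [3.141, -0.0, -0.625]
force: [-0.5, -0.5, -0.4]
width: 0.0442
gripper_force: 0.0
```

>>> arm_command(
  series=[0,0,0,0,0,-0.3,0.5,0,0,0,0,0,-0.6,0.5,0,0,0,0,0,-0.9,0.5,0,0,0,0,0,-0.9,0.5],
)

```text
t: 7.52
eef_pos: [0.5022, 0.3726, 0.1454]
ee_rot: [-3.137, -0.001, -0.624]
force: [-0.1, -0.8, -0.6]
width: 0.044
gripper_force: 0.0
```

```bash
python3 - <<'E'
from h import *
s=arm.get_state(); print(s["t"],s["eef_pos"],np.degrees(s["ee_rot"]),s["width"],s["gripper_force"])
sheet("pics/b.png",[(tile(arm.grab_frame("side"),170,230,160,150,4),0,0)])
p=s["eef_pos"]; 
plan([(.51,.29,.145,-55),(.54,.20,.145,-75),(.565,.12,.145,-81.35),(.5805,.0379,.13,-81.35),(.5805,.0379,.075,-81.35)],(*p,np.degrees(s["ee_rot"][2])))
E
```

```text
7.525 [0.50221948 0.37261198 0.14542585] [-1.79717474e+02 -3.33695624e-02 -3.57726100e+01] 0.04399755612211552 0.0
turn_z 0.214 shift [0.546, 0.625, 0.004] 
turn_z 0.222 shift [0.909, 0.27, 0.0] 
turn_z 0.07 shift [0.838, -0.035, 0.0] 
turn_z 0.0 shift [0.835, -0.029, 0.15] 
turn_z 0.0 shift [-0.0, -0.0, 0.55]
```

View pics/b.png

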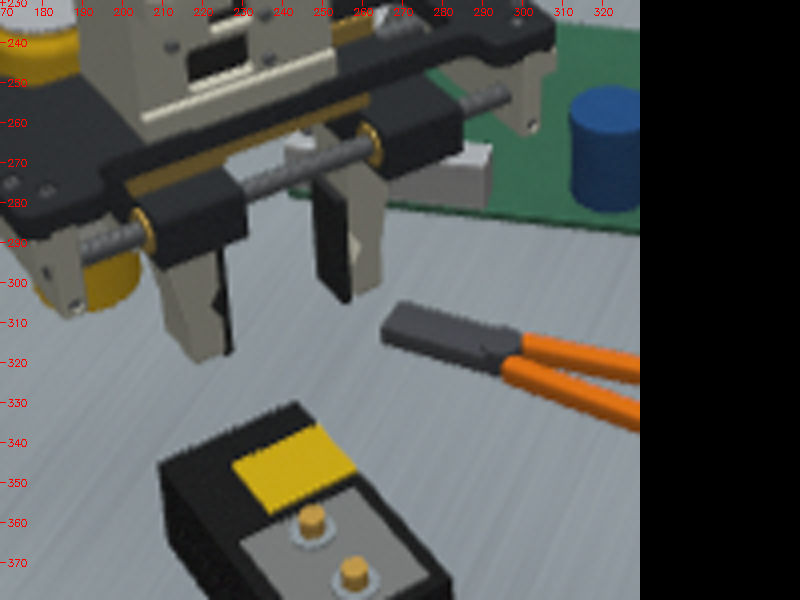

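The grasp missed: the jaws closed to 44 mm and the contactor, with its top at (208,345)–(282,374), has not moved. The fingertips are at (223,319) and (255,305). I'll check where those tips should project.

```bash
python3 - <<'E'
from h import *
print(CM)
for z in (.1454,.1234): print("side tool",proj("side",[.5022,.3726,z]),"top",proj("top",[.5022,.3726,z]))
yd=np.array([np.cos(np.radians(54.2)),np.sin(np.radians(54.2)),0])
for s in(-1,1): print(s,proj("side",np.array([.5022,.3726,.1234])+s*.022*yd),proj("top",np.array([.5022,.3726,.1234])+s*.022*yd))
print(proj("side",place([.5027,.3701,.9444,0],[(0,0,46),(0,0,0)])))
t=arm.grab_frame("top"); cv2.imwrite("pics/c_raw.png",t)
sheet("pics/c.png",[(tile(t,90,190,160,120,5),0,0)])
E
```

```text
{'side': {'fovy': 53.34254912154366, 'cx': 314.5399244570757, 'cy': 237.75642729673228, 'pose': array([[-0.95198246, -0.17098646,  0.25395476,  0.24334255],
       [-0.30590246,  0.49772628, -0.81159857,  0.84504247],
       [ 0.01237241, -0.85031299, -0.52613186,  0.5982934 ],
       [ 0.        ,  0.        ,  0.        ,  1.        ]])}, 'top': {'fovy': 42.20101227000133, 'cx': 322.56629991956027, 'cy': 241.69130836903412, 'pose': array([[-0.01973996, -0.98449413,  0.17430328,  0.2740891 ],
       [-0.99975735,  0.017732  , -0.01306988,  0.00944648],
       [ 0.00977647, -0.17451898, -0.98460527,  1.39598091],
       [ 0.        ,  0.        ,  0.        ,  1.        ]])}}
side tool [[239.82006492 311.21357808]] top [[136.03200434 241.74813571]]
side tool [[240.87127515 322.78332735]] top [[139.06522948 243.60117832]]
-1 [[253.94763419 316.94675675]] [[147.52898279 249.57862805]]
1 [[227.36854546 328.81020647]] [[130.62785012 237.64235494]]
[[244.69822064 359.39675993]
 [246.54964437 379.94770962]]
```

View pics/c.png

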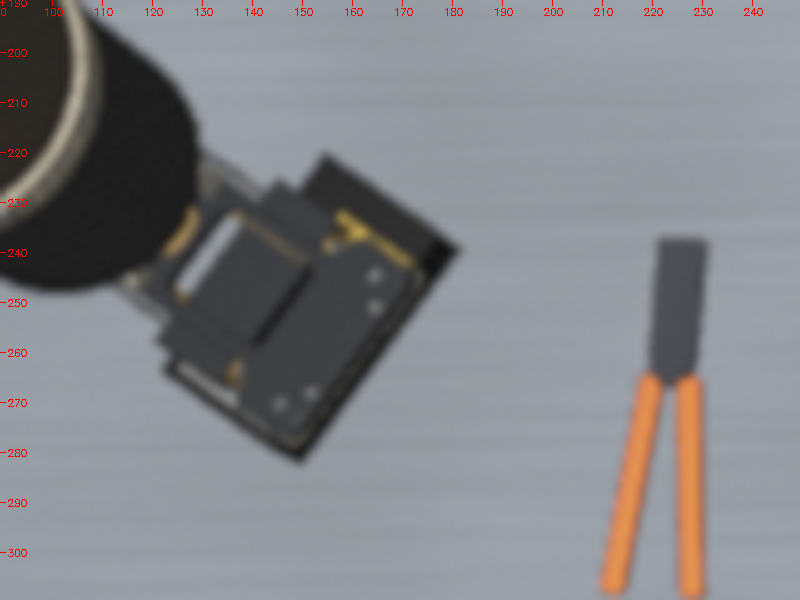

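The tips show at the pixel predicted for the TCP itself, (240,311), not 22 mm lower. So the tips sit about 20 mm higher than the state implies, and they closed just above the contactor's top. I'll reopen, descend about 20 mm further in small steps and watch the force.

>>> arm_command(
  series=[0,0,0,0,0,0,1,0,0,0,0,0,0,1,0,0,0,0,0,0,1,0,0,0,0,0,0,1,0,0,0,0,0,0.5,1,0,0,0,0,0,0.9,1,0,0,0,0,0,0.9,1],
)

```text
t: 8.5
eef_pos: [0.4995, 0.3695, 0.0496]
ee_rot: [3.135, 0.0, -0.625]
force: [0.0, 0.5, 1.4]
width: 0.0879
gripper_force: 0.0
```

>>> arm_command(
  series=[0,0,0,0,0,0.05,1,0,0,0,0,0,0.1,1,0,0,0,0,0,0.1,1],
)

```text
t: 8.88
eef_pos: [0.5013, 0.3717, 0.0433]
ee_rot: [-3.14, -0.0, -0.625]
force: [0.0, -0.4, 0.1]
width: 0.0875
gripper_force: 0.0
```

```bash
python3 - <<'E'
from h import *
s=arm.get_state(); print(s["eef_pos"],s["force"],s["width"])
sheet("pics/d.png",[(tile(arm.grab_frame("side"),170,280,160,145,4),0,0)])
E
```

```text
[0.50130616 0.37171343 0.04333918] [ 0.00214003 -0.38294233  0.10427841] 0.08746491133494692
```

View pics/d.png

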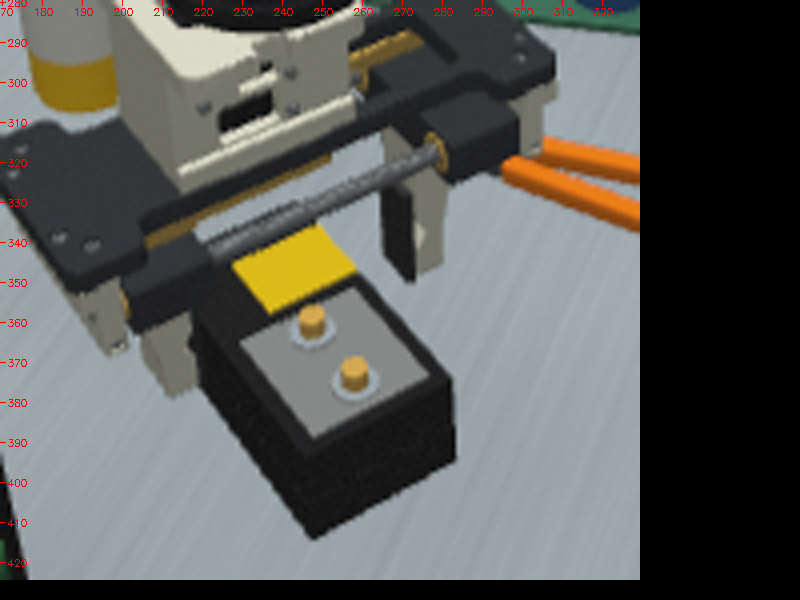

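The fingers now straddle the contactor, with tips at about (213,379) and (273,350), roughly at z 0.04. I'll go 7 mm lower and grip.

>>> arm_command(
  series=[0,0,0,0,0,0.07,1,0,0,0,0,0,0.07,1,0,0,0,0,0,0.07,0.5,0,0,0,0,0,0.07,0.5,0,0,0,0,0,0.07,0.5,0,0,0,0,0,0.07,0.5,0,0,0,0,0,0.07,0.5,0,0,0,0,0,0.07,0.5],
  force=35,
)

```text
t: 9.93
eef_pos: [0.501, 0.3713, 0.0356]
ee_rot: [3.141, 0.0, -0.625]
force: [-0.9, -1.2, 0.6]
width: 0.0633
gripper_force: 35.0
```

>>> arm_command(
  series=[0,0,0,0,0,-0.2,0.5,0,0,0,0,0,-0.5,0.5,0,0,0,0,0,-0.8,0.5,0,0,0,0,0,-1,0.5,0,0,0,0,0,-1,0.5],
)

```text
t: 10.55
eef_pos: [0.5016, 0.3721, 0.1367]
ee_rot: [-3.139, 0.0, -0.625]
force: [0.1, 0.4, -3.3]
width: 0.0635
gripper_force: 35.0
```

```bash
python3 - <<'E'
from h import *
s=arm.get_state(); print(s["t"],s["eef_pos"],np.degrees(s["ee_rot"]),s["width"],s["gripper_force"],s["force"])
sheet("pics/e.png",[(tile(arm.grab_frame("side"),170,230,160,160,3.7),0,0)])
E
```

```text
10.55 [0.50156702 0.37214105 0.13671027] [-1.79830702e+02  5.38874353e-03 -3.57959410e+01] 0.06349387265867547 34.99869883060455 [ 0.1116718   0.43807703 -3.2584849 ]
```

View pics/e.png

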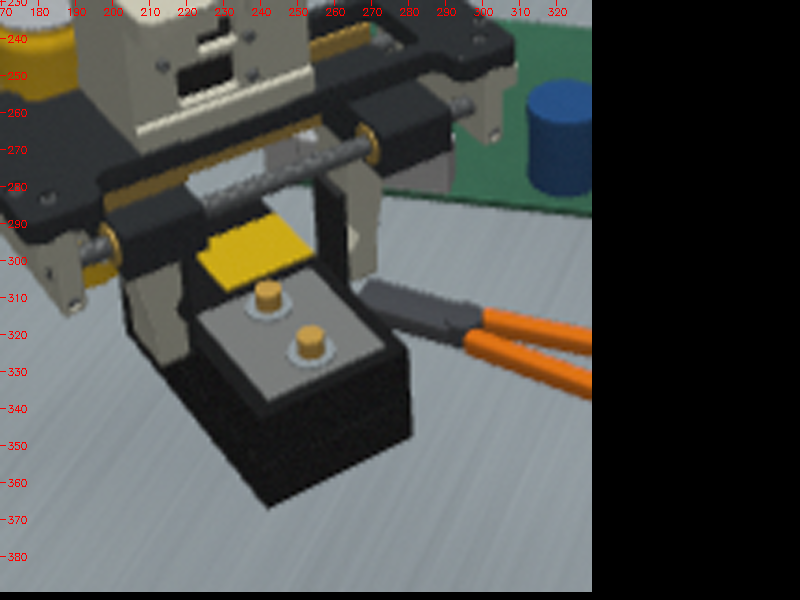

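The contactor is lifted and held level: its bottom vertex is at (242,366.5) and the end's right edge at (280,347). The left fingertip is at (214,329). I'll fit its pose in the hand and the tip height.

```bash
python3 - <<'E'
from h import *
S="side"
o=[(S,(242,366.5),(32,60,0)),(S,(241,341.5),(32,60,46)),(S,(280.6,347.1),(-32,60,0)),(S,(279.5,323.6),(-32,60,46)),(S,(253.9,297.7),(-32,-9,46))]
p,r=fit(o,[.5,.37,.944,.09]); print(p,np.degrees(p[2]),r.tolist())
# yaw & xy assumed as the TCP
q=[.5016,.3721,np.radians(54.2)]
for z in (.095,.1,.105): print(z,proj(S,place([*q,z],[a[2] for a in o])).round(1).tolist())
for z in (20,26,32,38): print("tip",z,proj(S,place(p,[(33,9,z),(52,9,z),(-33,9,z)])).round(1).tolist())
E
```

```text
[0.50881906 0.36364964 0.9633746  0.09364134] 55.197298753961135 [[0.4, -0.1], [-0.9, 0.7], [-0.1, -0.4], [0.2, -0.6], [0.3, 0.4]]
0.095 [[243.6, 371.5], [241.3, 347.1], [282.6, 351.7], [281.9, 327.8], [256.6, 301.9]]
0.1 [[243.3, 368.9], [241.0, 344.3], [282.6, 349.2], [281.8, 325.1], [256.4, 299.3]]
0.105 [[243.1, 366.3], [240.8, 341.5], [282.5, 346.6], [281.7, 322.3], [256.2, 296.7]]
tip 20 [[223.0, 335.5], [211.0, 341.1], [261.9, 317.4]]
tip 26 [[222.6, 332.4], [210.6, 338.0], [261.7, 314.3]]
tip 32 [[222.2, 329.3], [210.2, 334.9], [261.5, 311.3]]
tip 38 [[221.8, 326.2], [209.7, 331.7], [261.4, 308.2]]
```

```bash
python3 - <<'E'
from h import *
J=np.array([.536,.0147]);Rj=R.from_euler("z",8.65,degrees=True).as_matrix()[:2,:2]
x,y=J+Rj@[.047,.016]; print(x,y)
plan([(.495,.295,.137,-55),(.51,.20,.137,-75),(.55,.12,.137,-81.35),(x,y,.137,-81.35),(x,y,.052,-81.35)])
E
```

```text
0.5800590287615148 0.03758672070419904
turn_z 0.213 shift [0.4, 0.655, -0.018] 
turn_z 0.222 shift [0.864, 0.422, 0.0] 
turn_z 0.071 shift [0.876, -0.179, 0.0] 
turn_z 0.0 shift [0.86, -0.173, 0.0] 
turn_z 0.0 shift [0.0, 0.0, 0.85]
```

>>> arm_command(
  series=[0,0,0.11,0.2,0.33,0,0.5,0,0,0.213,0.4,0.655,0,0.5,0,0,0.213,0.4,0.655,0,0.5],
)

```text
t: 10.98
eef_pos: [0.4938, 0.2918, 0.1338]
ee_rot: [3.138, -0.0, -0.963]
force: [0.0, 0.0, -3.4]
width: 0.0636
gripper_force: 35.0
```

>>> arm_command(
  series=[0,0,0.11,0.43,0.21,0,0.5,0,0,0.222,0.864,0.422,0,0.5,0,0,0.222,0.864,0.422,0,0.5],
)

```text
t: 11.35
eef_pos: [0.5096, 0.1972, 0.1342]
ee_rot: [3.139, -0.001, -1.312]
force: [-0.1, 0.4, -2.6]
width: 0.0634
gripper_force: 35.0
```

>>> arm_command(
  series=[0,0,0.04,0.44,-0.09,0,0.5,0,0,0.071,0.876,-0.179,0,0.5,0,0,0.071,0.876,-0.179,0,0.5],
)

```text
t: 11.72
eef_pos: [0.5508, 0.1184, 0.1342]
ee_rot: [3.14, -0.001, -1.421]
force: [-0.0, -0.1, -3.7]
width: 0.0631
gripper_force: 35.0
```

>>> arm_command(
  series=[0,0,0,0.43,-0.087,0,0.5,0,0,0,0.86,-0.173,0,0.5,0,0,0,0.86,-0.173,0,0.5,0,0,0,0.86,-0.173,0,0.5],
)

```text
t: 12.22
eef_pos: [0.5801, 0.0383, 0.1347]
ee_rot: [3.141, 0.0, -1.419]
force: [-0.8, -0.4, -3.1]
width: 0.0635
gripper_force: 35.0
```

```bash
python3 - <<'E'
from h import *
S=[arm.get_state() for _ in range(1)]; s=S[0]
print(s["t"],s["eef_pos"],np.degrees(s["ee_rot"]),s["width"],s["force"])
plan([(.5801,.0376,.052,-81.35)])
E
```

```text
12.225 [0.58012342 0.03828567 0.13471945] [ 1.79941478e+02  6.67800050e-03 -8.12883963e+01] 0.0634934480877912 [-0.81033927 -0.37973059 -3.09857413]
turn_z 0.001 shift [0.007, 0.001, 0.827]
```

>>> arm_command(
  series=[0,0,0,0,0,0.4,0.5,0,0,0,0,0,0.75,0.5,0,0,0,0,0,0.8,0.5,0,0,0,0,0,0.82,0.5,0,0,0,0,0,0.82,0.5],
)

```text
t: 12.85
eef_pos: [0.5813, 0.0382, 0.0549]
ee_rot: [-3.139, 0.0, -1.419]
force: [-0.3, -0.7, -2.5]
width: 0.0635
gripper_force: 35.0
```

>>> arm_command(
  series=[0,0,0,0,0,0.03,0.5,0,0,0,0,0,0.06,0.5,0,0,0,0,0,0.06,0.5],
)

```text
t: 13.22
eef_pos: [0.5802, 0.0374, 0.0475]
ee_rot: [3.141, 0.0, -1.42]
force: [-1.2, -0.5, -3.8]
width: 0.0633
gripper_force: 35.0
```

>>> arm_command(
  series=[0,0,0,0,0,0.02,0.5,0,0,0,0,0,0.02,0.5,0,0,0,0,0,0.02,0.5],
)

```text
t: 13.6
eef_pos: [0.5803, 0.0375, 0.0456]
ee_rot: [3.142, -0.0, -1.42]
force: [0.7, -0.8, -3.4]
width: 0.063
gripper_force: 35.0
```

>>> arm_command(
  series=[0,0,0,0,0,0.02,0.5,0,0,0,0,0,0.02,0.5,0,0,0,0,0,0.02,0.5],
)

```text
t: 13.98
eef_pos: [0.5803, 0.0375, 0.0435]
ee_rot: [3.141, -0.0, -1.419]
force: [0.3, -0.2, -2.9]
width: 0.0629
gripper_force: 35.0
```

>>> arm_command(
  series=[0,0,0,0,0,0.01,0.5,0,0,0,0,0,0.02,0.5,0,0,0,0,0,0.02,0.5],
)

```text
t: 14.35
eef_pos: [0.5804, 0.0375, 0.0416]
ee_rot: [-3.142, -0.0, -1.419]
force: [0.4, -0.1, -1.5]
width: 0.0636
gripper_force: 35.0
```

>>> arm_command(
  series=[0,0,0,0,0,0.01,0.5,0,0,0,0,0,0.01,0.5],
)

```text
t: 14.6
eef_pos: [0.5804, 0.0376, 0.0415]
ee_rot: [-3.141, -0.0, -1.419]
force: [-3.2, 0.9, 7.1]
width: 0.0633
gripper_force: 35.0
```

>>> arm_command(
  series=[0,0,0,-0.02,0,-0.008,0.5,0,0,0,-0.04,0,-0.008,0.5,0,0,0,-0.04,0,-0.008,0.5],
)

```text
t: 14.98
eef_pos: [0.58, 0.0416, 0.0416]
ee_rot: [-3.141, -0.0, -1.419]
force: [0.2, -1.5, 2.0]
width: 0.0633
gripper_force: 35.0
```

>>> arm_command(
  series=[0,0,0,-0.02,0,0,0.5,0,0,0,-0.02,0,0,0.5],
)

```text
t: 15.22
eef_pos: [0.5798, 0.0425, 0.0416]
ee_rot: [-3.142, -0.001, -1.42]
force: [1.2, -7.5, 2.3]
width: 0.0633
gripper_force: 35.0
```

>>> arm_command(
  series=[0,0,0,0,-0.02,0,0.5,0,0,0,0,-0.04,0,0.5,0,0,0,0,-0.04,0,0.5],
)

```text
t: 15.6
eef_pos: [0.5806, 0.0425, 0.0416]
ee_rot: [3.136, -0.001, -1.42]
force: [-10.1, -4.6, 13.4]
width: 0.0632
gripper_force: 35.0
```

>>> arm_command(
  series=[0,0,0,0,0.01,0,0.5,0,0,0,0.005,0.02,0,0.5,0,0,0,0.005,0.02,0,1,0,0,0,0.005,0.02,0,1,0,0,0,0.005,0.02,0,1,0,0,0,0.005,0.02,-0.3,1,0,0,0,0.005,0.02,-0.7,1,0,0,0,0.005,0.02,-1,1],
)

```text
t: 16.6
eef_pos: [0.5819, 0.0435, 0.1429]
ee_rot: [-3.14, 0.0, -1.419]
force: [0.3, 0.2, -0.8]
width: 0.0873
gripper_force: 0.0
```

>>> arm_command(
  series=[0,0,0,0,0.5,-0.5,1,0,0,0,0,1,-0.6,1,0,0,0,0,1,-0.6,1],
)

```text
t: 16.98
eef_pos: [0.4806, 0.028, 0.2035]
ee_rot: [-3.138, 0.002, -1.419]
force: [1.9, 0.4, 0.3]
width: 0.0883
gripper_force: 0.0
```

>>> arm_command(
  series=[0,0,0,0.5,0.5,0,1,0,0,0,1,0.7,0,1,0,0,0,1,0.7,0,1,0,0,0,1,0.7,0,1],
)

```text
t: 17.48
eef_pos: [0.429, -0.0813, 0.2013]
ee_rot: [-3.141, 0.0, -1.421]
force: [0.2, 0.1, 0.4]
width: 0.0872
gripper_force: 0.0
```

>>> arm_command(
  series=[0,0,0,0.5,0,0,1,0,0,0,1,0,0,1,0,0,0,1,0,0,1,0,0,0,1,0,0,1],
)

```text
t: 17.98
eef_pos: [0.444, -0.1793, 0.2008]
ee_rot: [3.141, 0.0, -1.419]
force: [0.1, 0.6, 0.7]
width: 0.0874
gripper_force: 0.0
```

```bash
python3 - <<'E'
from h import *
s=arm.get_state(); print(s["t"],s["eef_pos"],s["ee_rot"])
for n in("top","side"):
    im=arm.grab_frame(n); cv2.imwrite(f"pics/f_{n}.png",im); hsv=cv2.cvtColor(im,cv2.COLOR_BGR2HSV)
    m=cv2.inRange(hsv,(20,100,90),(35,255,255)); x0,y0,x1,y1=(240,170,380,300)
    k=np.zeros_like(m); k[y0:y1,x0:x1]=m[y0:y1,x0:x1]
    c=max(cv2.findContours(k,cv2.RETR_EXTERNAL,cv2.CHAIN_APPROX_NONE)[0],key=cv2.contourArea)
    print(n,cv2.contourArea(c),cv2.minAreaRect(c),cv2.approxPolyDP(c,4,True)[:,0].tolist())
S=s["eef_pos"]
E
```

```text
17.975 [ 0.44397646 -0.17931532  0.2007922 ] [ 3.14053462e+00  3.69677200e-04 -1.41935973e+00]Traceback (most recent call last):
  File "<stdin>", line 7, in <module>
ValueError: max() iterable argument is empty
```

```bash
cat >> h.py <<'E'
def quad(im,lo,hi,box,mina=40):
    """corners of the largest blob of a hue range inside box, subpixel by line fits"""
    hsv=cv2.cvtColor(im,cv2.COLOR_BGR2HSV); m=cv2.inRange(hsv,lo,hi); k=np.zeros_like(m); x0,y0,x1,y1=box; k[y0:y1,x0:x1]=m[y0:y1,x0:x1]
    cs=[c for c in cv2.findContours(k,cv2.RETR_EXTERNAL,cv2.CHAIN_APPROX_NONE)[0] if cv2.contourArea(c)>mina]
    return [(cv2.contourArea(c),cv2.moments(c)["m10"]/cv2.moments(c)["m00"],cv2.moments(c)["m01"]/cv2.moments(c)["m00"],cv2.approxPolyDP(c,.05*cv2.arcLength(c,True),True)[:,0].tolist()) for c in cs]
E
python3 - <<'E'
from h import *
for n in("top","side"):
    im=arm.grab_frame(n); cv2.imwrite(f"pics/f_{n}.png",im)
    print(n,quad(im,(18,90,70),(36,255,255),(220,150,400,310)),"blue",quad(im,(100,100,60),(120,255,200),(250,200,400,310)),"green",quad(im,(60,60,40),(90,255,200),(230,150,400,310)))
E
```

```text
top [] blue [] green [(65.0, 354.15384615384613, 270.451282051282, [[351, 262], [355, 273], [350, 278], [358, 277], [356, 264]])]
side [(150.5, 282.49612403100775, 235.6035437430786, [[273, 242], [278, 238], [290, 240], [293, 232], [276, 231]])] blue [(340.0, 323.08676470588233, 263.1200980392157, [[321, 251], [313, 260], [325, 282], [333, 257]]), (51.5, 395.8252427184466, 218.15857605177993, [[393, 214], [392, 221], [399, 223], [399, 214]])] green [(2891.0, 321.60849763634263, 261.97284676582495, [[242, 278], [346, 290], [355, 241], [296, 234], [291, 282]])]
```

>>> arm_command(
  series=[0,0,0,0.5,0.2,0,1,0,0,0,1,0.4,0,1,0,0,0,1,0.4,0,1],
)

```text
t: 18.5
eef_pos: [0.4186, -0.2864, 0.2013]
ee_rot: [3.141, -0.0, -1.422]
force: [0.0, 0.5, 0.4]
width: 0.0873
gripper_force: 0.0
```

>>> arm_command(
  series=[0,0,0,0.5,0,0,1,0,0,0,0.9,0,0,1,0,0,0,0.9,0,0,1,0,0,0,0.9,0,0,1],
)

```text
t: 19.0
eef_pos: [0.433, -0.3728, 0.2012]
ee_rot: [3.141, 0.0, -1.419]
force: [0.2, 0.5, -0.2]
width: 0.0873
gripper_force: 0.0
```

```bash
cat > meas.py <<'E'
from h import *
def meas(tag):
    """contactor pose from the edges of yellow patch + grey/yellow in both views: fit rendered mask of patch"""
    ims={n:arm.grab_frame(n) for n in("top","side")}
    for n in ims: cv2.imwrite(f"pics/{tag}_{n}.png",ims[n])
    out=[]
    for n,im in ims.items():
        hsv=cv2.cvtColor(im,cv2.COLOR_BGR2HSV); m=cv2.inRange(hsv,(18,90,70),(36,255,255)); k=np.zeros_like(m); k[170:300,240:370]=m[170:300,240:370]
        cs=cv2.findContours(k,cv2.RETR_EXTERNAL,cv2.CHAIN_APPROX_NONE)[0]
        if not len(cs): print(n,"none"); continue
        c=max(cs,key=cv2.contourArea); M=cv2.moments(k*(cv2.drawContours(np.zeros_like(k),[c],-1,1,-1)>0).astype(np.uint8),True)
        cen=(M["m10"]/M["m00"],M["m01"]/M["m00"]); print(n,"area",M["m00"],"centroid",np.round(cen,2),"rect",cv2.minAreaRect(c),cv2.approxPolyDP(c,3,True)[:,0].tolist())
    for nm,p in (("home",(53,20)),("placed",(48,20))):
        J=np.array([.536,.0147]);a=np.radians(8.65);Rj=np.array([[np.cos(a),-np.sin(a)],[np.sin(a),np.cos(a)]])
        q=[*(J+Rj@np.array(p)/1000),a,.006]
        for n in ims: print(nm,n,"corners",proj(n,place(q,[(-32,-41,46),(-32,-9,46),(5,-9,46),(5,-41,46)])).round(1).tolist(),"mid",proj(n,place(q,[(-13.5,-25,46)])).round(1))
    return ims
E
python3 -c "
from meas import *
meas('g')
print(arm.get_state()['eef_pos'])"
```

```text
top area 342.0 centroid [310.84 214.44] rect ((310.8243103027344, 214.44595336914062), (20.54987335205078, 16.604297637939453), 80.53767395019531) [[317, 204], [302, 206], [305, 225], [320, 222]]
side area 179.0 centroid [282.46 235.66] rect ((283.0, 237.0), (12.0, 20.0), 90.0) [[273, 242], [278, 238], [290, 240], [293, 232], [276, 231]]
home top corners [[319.7, 220.4], [305.4, 222.8], [302.6, 206.6], [316.8, 204.3]] mid [[311.1 213.5]]
home side corners [[292.5, 232.5], [289.5, 240.0], [272.8, 238.4], [276.1, 230.9]] mid [[282.7 235.4]]
placed top corners [[320.0, 222.6], [305.7, 224.9], [303.0, 208.8], [317.2, 206.4]] mid [[311.5 215.7]]
placed side corners [[294.7, 232.7], [291.8, 240.3], [275.0, 238.6], [278.3, 231.1]] mid [[285.  235.6]]
[ 0.43296473 -0.37259479  0.20158151]
```

```bash
cat >> h.py <<'E'
def jw(x,y): 
    a=np.radians(8.65); return (.536+(x*np.cos(a)-y*np.sin(a))/1000, .0147+(x*np.sin(a)+y*np.cos(a))/1000)
def wj(X,Y):
    a=np.radians(8.65); dx,dy=X-.536,Y-.0147; return ((dx*np.cos(a)+dy*np.sin(a))*1000,(-dx*np.sin(a)+dy*np.cos(a))*1000)
E
python3 - <<'E'
from h import *
y=-81.35
plan([(.45,-.275,.2,y),(.465,-.175,.2,y),(.485,-.08,.2,y),(.50,.0,.2,y),(*jw(-20,25),.15,y),(*jw(-20,25),.06,y),(*jw(-20,25),.02,y)])
E
```

```text
turn_z 0.001 shift [-0.939, -0.317, 0.016] 
turn_z 0.0 shift [-0.966, -0.299, -0.0] 
turn_z 0.0 shift [-0.909, -0.341, -0.0] 
turn_z 0.0 shift [-0.768, -0.269, -0.0] 
turn_z 0.0 shift [-0.341, -0.178, 0.5] 
turn_z 0.0 shift [-0.0, 0.0, 0.9] 
turn_z 0.0 shift [-0.0, 0.0, 0.4]
```

>>> arm_command(
  series=[0,0,0,-0.5,-0.16,0,0,0,0,0,-0.94,-0.32,0,0,0,0,0,-0.94,-0.32,0,0],
)

```text
t: 19.48
eef_pos: [0.4507, -0.273, 0.2022]
ee_rot: [-3.14, -0.0, -1.415]
force: [-0.4, -0.7, 1.0]
width: 0.0631
gripper_force: 0.0
```

>>> arm_command(
  series=[0,0,0,-0.5,-0.16,0,0,0,0,0,-0.97,-0.3,0,0,0,0,0,-0.97,-0.3,0,0],
)

```text
t: 19.85
eef_pos: [0.4656, -0.1732, 0.202]
ee_rot: [-3.14, -0.0, -1.415]
force: [-0.1, -0.3, 0.2]
width: 0.033
gripper_force: 0.0
```

>>> arm_command(
  series=[0,0,0,-0.5,-0.16,0,0,0,0,0,-0.91,-0.34,0,0,0,0,0,-0.91,-0.34,0,0],
)

```text
t: 20.23
eef_pos: [0.4858, -0.079, 0.2017]
ee_rot: [-3.141, 0.0, -1.416]
force: [-0.5, -0.6, 0.2]
width: 0.0039
gripper_force: 0.0
```

>>> arm_command(
  series=[0,0,0,-0.5,-0.16,0,0,0,0,0,-0.77,-0.27,0,0,0,0,0,-0.77,-0.27,0,0],
)

```text
t: 20.6
eef_pos: [0.5005, 0.0001, 0.2014]
ee_rot: [-3.141, -0.0, -1.418]
force: [-0.3, -0.6, -0.9]
width: 0.0001
gripper_force: 0.0
```

>>> arm_command(
  series=[0,0,0,-0.34,-0.18,0.2,0,0,0,0,-0.34,-0.18,0.5,0,0,0,0,-0.34,-0.18,0.5,0,0,0,0,-0.34,-0.18,0.5,0],
)

```text
t: 21.1
eef_pos: [0.5132, 0.0349, 0.1523]
ee_rot: [-3.141, -0.0, -1.42]
force: [0.4, 0.8, 0.1]
width: 0.0007
gripper_force: 0.0
```

```bash
python3 - <<'E'
from h import *
s=arm.get_state(); print(s["t"],s["eef_pos"],np.degrees(s["ee_rot"]),s["width"],wj(*s["eef_pos"][:2]))
plan([(*jw(-20,25),.06,-81.35),(*jw(-20,25),.02,-81.35)])
E
```

```text
21.1 [0.51322255 0.03490121 0.1523396 ] [-1.79963210e+02 -2.11911041e-02 -8.13704322e+01] 0.0006600562041177158 (np.float64(-19.480139847607422), np.float64(23.397116645055686))
turn_z -0.0 shift [-0.016, 0.005, 0.923] 
turn_z -0.0 shift [-0.0, 0.0, 0.4]
```

>>> arm_command(
  series=[0,0,0,-0.01,0,0.5,0,0,0,0,-0.01,0,0.9,0,0,0,0,-0.01,0,0.92,0,0,0,0,-0.01,0,0.92,0],
)

```text
t: 21.6
eef_pos: [0.514, 0.0369, 0.0612]
ee_rot: [-3.139, 0.0, -1.419]
force: [0.2, -0.2, -0.1]
width: 0.0004
gripper_force: 0.0
```

>>> arm_command(
  series=[0,0,0,0,0,0.2,0,0,0,0,0,0,0.35,0,0,0,0,0,0,0.35,0],
)

```text
t: 21.98
eef_pos: [0.5127, 0.0368, 0.0245]
ee_rot: [3.141, -0.0, -1.42]
force: [0.1, -0.8, 0.8]
width: 0.0004
gripper_force: 0.0
```

>>> arm_command(
  series=[0,0,0,0,-0.05,0,0,0,0,0,0,-0.1,0,0,0,0,0,0,-0.1,0,0],
)

```text
t: 22.35
eef_pos: [0.5234, 0.0386, 0.0247]
ee_rot: [-3.141, 0.0, -1.42]
force: [-1.0, -0.7, 0.1]
width: 0.0007
gripper_force: 0.0
```

>>> arm_command(
  series=[0,0,0,0,-0.03,0,0,0,0,0,0,-0.05,0,0,0,0,0,0,-0.05,0,0],
)

```text
t: 22.72
eef_pos: [0.5277, 0.0391, 0.0244]
ee_rot: [-3.142, -0.0, -1.42]
force: [-0.0, 0.7, 0.1]
width: 0.0005
gripper_force: 0.0
```

>>> arm_command(
  series=[0,0,0,0,-0.015,0,0,0,0,0,0,-0.03,0,0,0,0,0,0,-0.03,0,0],
)

```text
t: 23.1
eef_pos: [0.5306, 0.0396, 0.0243]
ee_rot: [-3.142, 0.0, -1.419]
force: [0.5, -0.6, -0.1]
width: 0.0005
gripper_force: 0.0
```

>>> arm_command(
  series=[0,0,0,0,-0.01,0,0,0,0,0,0,-0.02,0,0,0,0,0,0,-0.02,0,0],
)

```text
t: 23.48
eef_pos: [0.5318, 0.0396, 0.0243]
ee_rot: [3.14, -0.0, -1.42]
force: [-3.3, 0.4, 3.2]
width: 0.0004
gripper_force: 1.9
```

>>> arm_command(
  series=[0,0,0,0,-0.01,0,0,0,0,0,0,-0.02,0,0,0,0,0,0,-0.02,0,0],
)

```text
t: 23.85
eef_pos: [0.5346, 0.0402, 0.0243]
ee_rot: [-3.141, -0.0, -1.42]
force: [-2.2, -0.0, 0.9]
width: 0.0005
gripper_force: 0.8
```

>>> arm_command(
  series=[0,0,0,0,-0.01,0,0,0,0,0,0,-0.02,0,0,0,0,0,0,-0.02,0,0],
)

```text
t: 24.22
eef_pos: [0.5355, 0.0401, 0.0242]
ee_rot: [3.14, -0.0, -1.42]
force: [-5.4, -1.5, 3.2]
width: 0.0004
gripper_force: 3.0
```

>>> arm_command(
  series=[0,0,0,0,-0.01,0,0,0,0,0,0,-0.02,0,0,0,0,0,0,-0.02,0,0],
)

```text
t: 24.6
eef_pos: [0.5356, 0.04, 0.0242]
ee_rot: [3.137, -0.001, -1.42]
force: [-11.9, -0.0, 10.7]
width: 0.0002
gripper_force: 6.9
```

>>> arm_command(
  series=[0,0,0,0,-0.01,0,0,0,0,0,0,-0.02,0,0,0,0,0,0,-0.02,0,0],
)

```text
t: 24.98
eef_pos: [0.5357, 0.0399, 0.0241]
ee_rot: [3.134, -0.001, -1.421]
force: [-20.1, 1.8, 17.5]
width: 0.0005
gripper_force: 11.1
```

>>> arm_command(
  series=[0,0,0,0,0.05,0,0,0,0,0,0,0.12,0,0,0,0,0,0,0.12,-0.5,0,0,0,0,0,0.12,-1,0,0,0,0,0,0.12,-1,0,0,0,0,0,0.12,-1,0],
)

```text
t: 25.72
eef_pos: [0.5286, 0.0394, 0.1244]
ee_rot: [-3.14, 0.001, -1.42]
force: [-0.9, -0.4, -0.3]
width: 0.0002
gripper_force: 0.0
```

```bash
python3 - <<'E'
from h import *
s=arm.get_state(); print(s["t"],s["eef_pos"],wj(*s["eef_pos"][:2]))
y=-81.35
plan([(*jw(18,-35),.14,y),(*jw(45,-72),.14,y),(*jw(45,-72),.06,y),(*jw(45,-72),.0245,y),(*jw(45,-60),.0245,y)])
E
```

```text
25.725 [0.52857415 0.03941121 0.12441863] (np.float64(-3.624863732721002), np.float64(25.54696576282746))
turn_z 0.0 shift [0.606, -0.216, -0.156] 
turn_z 0.0 shift [0.37, -0.27, 0.0] 
turn_z 0.0 shift [-0.0, -0.0, 0.8] 
turn_z 0.0 shift [-0.0, -0.0, 0.355] 
turn_z 0.0 shift [-0.12, -0.0, 0.0]
```

>>> arm_command(
  series=[0,0,0,0.3,-0.1,-0.16,0,0,0,0,0.606,-0.216,-0.16,0,0,0,0,0.606,-0.216,-0.16,0],
)

```text
t: 26.1
eef_pos: [0.559, -0.0189, 0.1387]
ee_rot: [3.139, -0.0, -1.422]
force: [-0.3, 0.1, -0.8]
width: 0.0006
gripper_force: 0.0
```

>>> arm_command(
  series=[0,0,0,0.31,-0.27,0,0,0,0,0,0.31,-0.27,0,0,0,0,0,0.31,-0.27,0,0],
)

```text
t: 26.48
eef_pos: [0.5894, -0.0438, 0.139]
ee_rot: [3.139, 0.0, -1.42]
force: [-0.6, -0.4, 0.3]
width: 0.0006
gripper_force: 0.0
```

```bash
python3 - <<'E'
from h import *
s=arm.get_state(); print(s["t"],s["eef_pos"],wj(*s["eef_pos"][:2]))
c=ray("side",292,225,0.0); print("cleaner base front",c,wj(*c))
E
```

```text
26.475 [ 0.58940007 -0.04381207  0.13900989] (np.float64(43.992569435541455), np.float64(-65.87779603055122))
cleaner base front [ 0.604 -0.117] (np.float64(47.419099783899355), np.float64(-140.42905317520515))
```

>>> arm_command(
  series=[0,0,0,0,0,0.4,0,0,0,0,0,0,0.8,0,0,0,0,0,0,0.9,0,0,0,0,0,0,0.9,0],
)

```text
t: 26.98
eef_pos: [0.5901, -0.0436, 0.0504]
ee_rot: [3.141, -0.0, -1.419]
force: [0.3, 0.6, -0.1]
width: 0.0007
gripper_force: 0.0
```

>>> arm_command(
  series=[0,0,0,0,0,0.2,0,0,0,0,0,0,0.24,0,0,0,0,0,0,0.24,0],
)

```text
t: 27.35
eef_pos: [0.5909, -0.0438, 0.0275]
ee_rot: [-3.14, -0.0, -1.419]
force: [-0.1, 0.8, -0.0]
width: 0.0002
gripper_force: 0.0
```

>>> arm_command(
  series=[0,0,0,-0.05,0,0,0,0,0,0,-0.1,0,0,0,0,0,0,-0.13,0,0,0,0,0,0,-0.13,0,0,0],
)

```text
t: 27.85
eef_pos: [0.5884, -0.0308, 0.0265]
ee_rot: [-3.141, -0.0, -1.419]
force: [-0.7, -0.7, 0.2]
width: 0.0004
gripper_force: 0.0
```

>>> arm_command(
  series=[0,0,0,-0.01,0,0,0,0,0,0,-0.025,0,0,0,0,0,0,-0.025,0,0,0],
)

```text
t: 28.22
eef_pos: [0.5881, -0.0299, 0.0265]
ee_rot: [3.141, -0.001, -1.42]
force: [1.7, -7.1, -0.7]
width: 0.0006
gripper_force: 3.7
```

>>> arm_command(
  series=[0,0,0,-0.01,0,0,0,0,0,0,-0.02,0,0,0,0,0,0,-0.02,0,0,0],
)

```text
t: 28.6
eef_pos: [0.5881, -0.0297, 0.0268]
ee_rot: [3.141, -0.003, -1.42]
force: [4.0, -17.0, 1.1]
width: 0.0002
gripper_force: 9.0
```

>>> arm_command(
  series=[0,0,0,0.05,0,0,0,0,0,0,0.13,0,0,0,0,0,0,0.13,0,-0.5,0,0,0,0,0.13,0,-1,0,0,0,0,0.13,0,-1,0],
)

```text
t: 29.22
eef_pos: [0.5925, -0.0391, 0.1309]
ee_rot: [-3.133, 0.0, -1.419]
force: [0.2, 1.4, -1.0]
width: 0.0002
gripper_force: 0.0
```

>>> arm_command(
  series=[0,0,0,0,0.5,-0.5,0.6,0,0,0,0,1,-0.8,0.6,0,0,0,0,1,-0.8,0.6],
)

```text
t: 29.6
eef_pos: [0.4894, -0.0548, 0.2088]
ee_rot: [-3.137, 0.001, -1.419]
force: [0.6, -0.3, -0.5]
width: 0.0248
gripper_force: 0.0
```

>>> arm_command(
  series=[0,0,0,0.5,0,0,0.6,0,0,0,1,0,0,0.6,0,0,0,1,0,0,0.6],
)

```text
t: 29.98
eef_pos: [0.5059, -0.1558, 0.2049]
ee_rot: [3.14, 0.0, -1.423]
force: [-0.0, 0.3, 0.6]
width: 0.051
gripper_force: 0.0
```

>>> arm_command(
  series=[0,0,0,0.5,0.3,0,0.6,0,0,0,1,0.5,0,0.6,0,0,0,1,0.5,0,0.6],
)

```text
t: 30.35
eef_pos: [0.4705, -0.2618, 0.2052]
ee_rot: [3.14, 0.001, -1.423]
force: [0.8, -0.2, -0.5]
width: 0.0528
gripper_force: 0.0
```

>>> arm_command(
  series=[0,0,0,0.5,0,0,0.6,0,0,0,1,0,0,0.6,0,0,0,1,0,0,0.6,0,0,0,1,0,0,0.6],
)

```text
t: 30.85
eef_pos: [0.4867, -0.3578, 0.2053]
ee_rot: [3.14, 0.001, -1.42]
force: [-0.1, 0.6, -0.4]
width: 0.0528
gripper_force: 0.0
```

```bash
cat > meas2.py <<'E'
from h import *
def patch(im,n,box):
    hsv=cv2.cvtColor(im,cv2.COLOR_BGR2HSV); m=cv2.inRange(hsv,(22,90,90),(36,255,255)); k=np.zeros_like(m); x0,y0,x1,y1=box; k[y0:y1,x0:x1]=m[y0:y1,x0:x1]
    k=cv2.morphologyEx(k,cv2.MORPH_OPEN,np.ones((3,3),np.uint8)); c=max(cv2.findContours(k,cv2.RETR_EXTERNAL,cv2.CHAIN_APPROX_NONE)[0],key=cv2.contourArea)
    q=np.zeros_like(k); cv2.drawContours(q,[c],-1,1,-1); yx=np.argwhere(q)[:,::-1]; return yx
def world(n,px,z): return np.array([ray2(n,u,v,z) for u,v in px])
def ray2(n,u,v,z):
    m=CM[n]; f=240/np.tan(np.radians(m["fovy"]/2)); d=m["pose"][:3,:3]@[(u-m["cx"])/f,(v-m["cy"])/f,1]; o=m["pose"][:3,3]; return (o+d*(z-o[2])/d[2])[:2]
def stat(n,im,box,z):
    w=world(n,patch(im,n,box),z); r=cv2.minAreaRect((w*1e4).astype(np.float32)); return w.mean(0),r[1],r[2],len(w)
if __name__=="__main__":
    ref=cv2.imread("pics/top0.png"); a=np.radians(54.1); s=stat("top",ref,(140,225,180,262),.046); print("ref",s)
    d=s[0]-[.5024,.3708]; loc=(d[0]*np.cos(a)+d[1]*np.sin(a),-d[0]*np.sin(a)+d[1]*np.cos(a)); print("patch centre local",loc)
    im=arm.grab_frame("top"); cv2.imwrite("pics/k_top.png",im); cv2.imwrite("pics/k_side.png",arm.grab_frame("side"))
    for nm in("f","k") if 0 else ("k",):
        s=stat("top",im,(290,190,335,240),.052); print(nm,s)
        for yaw in (8.65,):
            b=np.radians(yaw); o=s[0]-[loc[0]*np.cos(b)-loc[1]*np.sin(b),loc[0]*np.sin(b)+loc[1]*np.cos(b)]; print("contactor",o,"jig",wj(*o))
    g=cv2.imread("pics/g_top.png"); s=stat("top",g,(290,190,335,240),.052); b=np.radians(8.65); o=s[0]-[loc[0]*np.cos(b)-loc[1]*np.sin(b),loc[0]*np.sin(b)+loc[1]*np.cos(b)]; print("before",s,wj(*o))
    s=arm.get_state(); print(s["t"],s["eef_pos"])
    plan([(.473,-.368,.2,-77.6),(.473,-.368,.11,-77.6),(.473,-.368,.04,-77.6)])
E
python3 meas2.py
```

```text
ref (array([0.51569692, 0.3472067 ]), (449.63812255859375, 361.9656982421875), 55.51739501953125, 323)
patch centre local (np.float64(-0.011314609455612556), np.float64(-0.02460551266453271))
k (array([0.57754123, 0.0166623 ]), (454.977783203125, 371.694580078125), 8.433730125427246, 335)
contactor [0.58502652 0.04268963] jig (np.float64(52.678459594092345), np.float64(20.29776379218315))
before (array([0.57390225, 0.01629116]), (461.7266845703125, 367.9445495605469), 8.433730125427246, 337) (np.float64(49.02504713648277), np.float64(20.478150494864554))
30.95 [ 0.48679641 -0.35746056  0.20610224]
turn_z -0.041 shift [0.083, 0.152, 0.061] 
turn_z 0.0 shift [0.0, 0.0, 0.9] 
turn_z 0.0 shift [0.0, 0.0, 0.7]
```

The contactor now measures jig (52.7, 20.3), yaw about 8.4°, so it is home. Next I'll grasp the gauge.

>>> arm_command(
  series=[0,0,-0.04,0.083,0.152,0.06,0.6,0,0,-0.04,0.083,0.152,0.06,0.6,0,0,-0.04,0.083,0.152,0.5,0.6,0,0,-0.04,0.083,0.152,0.95,0.6,0,0,-0.04,0.083,0.152,0.95,0.6,0,0,-0.04,0.083,0.152,0.95,0.6],
)

```text
t: 31.7
eef_pos: [0.4742, -0.3694, 0.1133]
ee_rot: [-3.14, -0.002, -1.356]
force: [0.2, 0.0, 1.6]
width: 0.0524
gripper_force: 0.0
```

>>> arm_command(
  series=[0,0,0,0,0,0.4,0.6,0,0,0,0,0,0.7,0.6,0,0,0,0,0,0.8,0.6,0,0,0,0,0,0.8,0.6],
)

```text
t: 32.2
eef_pos: [0.4737, -0.3695, 0.0326]
ee_rot: [-3.141, -0.001, -1.356]
force: [-0.4, 0.4, -0.0]
width: 0.0527
gripper_force: 0.0
```

```bash
python3 - <<'E'
from h import *
s=arm.get_state(); print(s["t"],s["eef_pos"],np.degrees(s["ee_rot"]),s["force"])
plan([(.473,-.368,.008,-77.6)])
E
```

```text
32.2 [ 0.47373599 -0.36954612  0.03257247] [-1.79944973e+02 -5.64391666e-02 -7.77166706e+01] [-0.3722901   0.36716713 -0.00128288]
turn_z -0.001 shift [-0.017, 0.004, 0.246]
```

>>> arm_command(
  series=[0,0,0,-0.015,0,0.12,0.6,0,0,0,-0.015,0,0.2,0.6,0,0,0,-0.015,0,0.24,0.6,0,0,0,-0.015,0,0.24,0.6],
)

```text
t: 32.7
eef_pos: [0.4723, -0.3677, 0.007]
ee_rot: [3.141, 0.0, -1.357]
force: [-0.4, 0.4, 0.2]
width: 0.0526
gripper_force: 0.0
```

>>> arm_command(
  series=[0,0,0,0,0,0,0.1,0,0,0,0,0,0,0.1,0,0,0,0,0,0,0.1,0,0,0,0,0,0,0.1,0,0,0,0,0,0,0.1],
  force=20,
)

```text
t: 33.33
eef_pos: [0.4724, -0.3678, 0.0075]
ee_rot: [3.141, 0.0, -1.357]
force: [-1.0, 0.0, 2.4]
width: 0.0221
gripper_force: 20.0
```

>>> arm_command(
  series=[0,0,0,0,0,-0.3,0.1,0,0,0,0,0,-0.8,0.1,0,0,0,0,0,-1,0.1,0,0,0,0,0,-1,0.1],
)

```text
t: 33.83
eef_pos: [0.4735, -0.3681, 0.1091]
ee_rot: [-3.138, -0.002, -1.357]
force: [0.2, -0.1, -1.6]
width: 0.0217
gripper_force: 20.0
```

```bash
python3 - <<'E'
from h import *
s=arm.get_state(); print(s["t"],s["eef_pos"],np.degrees(s["ee_rot"]),s["force"],s["width"])
z=.108
plan([(.45,-.28,z,-50),(.44,-.18,z,-22),(.445,-.09,z,0),(*jw(-79,-5),z,8.65),(*jw(-79,-5),.03,8.65)])
E
```

```text
33.825 [ 0.47353196 -0.36806577  0.10905851] [-1.79822097e+02 -1.07629415e-01 -7.77324260e+01] [ 0.17740776 -0.13760576 -1.63411234] 0.021734163385464255
turn_z -0.308 shift [-0.911, 0.043, 0.011] 
turn_z -0.311 shift [-0.83, -0.566, -0.0] 
turn_z -0.245 shift [-0.291, -0.853, -0.0] 
turn_z -0.096 shift [0.137, -0.879, -0.0] 
turn_z 0.0 shift [-0.0, 0.0, 0.78]
```

>>> arm_command(
  series=[0,0,-0.1,-0.3,0.01,0,0.1,0,0,-0.2,-0.6,0.03,0,0.1,0,0,-0.308,-0.911,0.043,0,0.1,0,0,-0.308,-0.911,0.043,0,0.1],
)

```text
t: 34.33
eef_pos: [0.4475, -0.2778, 0.1061]
ee_rot: [3.141, 0.002, -0.87]
force: [0.9, -0.6, -1.5]
width: 0.0218
gripper_force: 20.0
```

>>> arm_command(
  series=[0,0,-0.1,-0.28,-0.19,0,0.1,0,0,-0.2,-0.56,-0.38,0,0.1,0,0,-0.311,-0.83,-0.566,0,0.1,0,0,-0.311,-0.83,-0.566,0,0.1],
)

```text
t: 34.83
eef_pos: [0.4385, -0.1785, 0.1066]
ee_rot: [3.141, 0.001, -0.382]
force: [1.0, 1.6, -1.4]
width: 0.0216
gripper_force: 20.0
```

>>> arm_command(
  series=[0,0,-0.08,-0.1,-0.28,0,0.1,0,0,-0.16,-0.2,-0.57,0,0.1,0,0,-0.245,-0.291,-0.853,0,0.1,0,0,-0.245,-0.291,-0.853,0,0.1],
)

```text
t: 35.33
eef_pos: [0.4443, -0.089, 0.1068]
ee_rot: [3.142, 0.001, 0.001]
force: [-0.9, -0.3, -1.2]
width: 0.022
gripper_force: 20.0
```

>>> arm_command(
  series=[0,0,-0.05,0.07,-0.44,0,0.1,0,0,-0.096,0.137,-0.879,0,0.1,0,0,-0.096,0.137,-0.879,0,0.1,0,0,-0.096,0.137,-0.879,0,0.1],
)

```text
t: 35.83
eef_pos: [0.4574, -0.0025, 0.1068]
ee_rot: [3.141, 0.001, 0.149]
force: [-0.5, -0.3, -1.3]
width: 0.0221
gripper_force: 20.0
```

```bash
python3 - <<'E'
from h import *
s=arm.get_state(); print(s["t"],s["eef_pos"],np.degrees(s["ee_rot"]),s["force"],s["width"],wj(*s["eef_pos"][:2]))
plan([(*jw(-79,-5),.03,8.65)])
im=arm.grab_frame("side"); cv2.imwrite("pics/m_side.png",im)
hsv=cv2.cvtColor(im,cv2.COLOR_BGR2HSV); m=cv2.inRange(hsv,(0,150,60),(8,255,255))|cv2.inRange(hsv,(172,150,60),(180,255,255)); k=np.zeros_like(m);k[180:320,280:450]=m[180:320,280:450]
cs=[c for c in cv2.findContours(k,cv2.RETR_EXTERNAL,cv2.CHAIN_APPROX_NONE)[0] if cv2.contourArea(c)>15]
print([cv2.boundingRect(c) for c in cs])
p=s["eef_pos"]; print(proj("side",place([p[0],p[1],np.radians(8.65),p[2]-.0075],[(a,b,c) for a in(-35,35) for b in(-11,11) for c in(0,30)])).round(0).tolist())
E
```

```text
35.825 [ 0.45740527 -0.00252978  0.10682136] [1.79982313e+02 7.28881974e-02 8.52635554e+00] [-0.53122882 -0.26452583 -1.34683097] 0.022081430278546674 (np.float64(-80.29207824323721), np.float64(-5.213299538043671))
turn_z -0.001 shift [0.013, -0.002, 0.768] 
[(320, 207, 34, 18)]
[[355.0, 220.0], [356.0, 208.0], [354.0, 226.0], [355.0, 213.0], [322.0, 218.0], [323.0, 205.0], [321.0, 223.0], [321.0, 210.0]]
```

>>> arm_command(
  series=[0,0,0,0,0,0.4,0.1,0,0,0,0,0,0.75,0.1,0,0,0,0,0,0.83,0.1,0,0,0,0,0,0.83,0.1],
)

```text
t: 36.38
eef_pos: [0.4577, -0.0025, 0.0245]
ee_rot: [3.141, 0.001, 0.15]
force: [0.3, -0.1, -0.8]
width: 0.0217
gripper_force: 20.0
```

>>> arm_command(
  series=[0,0,0,0,0,0.04,0.1,0,0,0,0,0,0.06,0.1,0,0,0,0,0,0.06,0.1,0,0,0,0,0,0.06,0.1],
)

```text
t: 36.88
eef_pos: [0.4578, -0.0016, 0.0187]
ee_rot: [-3.141, -0.001, 0.151]
force: [-0.6, 0.2, -1.3]
width: 0.0221
gripper_force: 20.0
```

>>> arm_command(
  series=[0,0,0,0,0,0.015,0.1,0,0,0,0,0,0.02,0.1,0,0,0,0,0,0.02,0.1],
)

```text
t: 37.25
eef_pos: [0.4576, -0.0018, 0.0163]
ee_rot: [3.142, 0.0, 0.151]
force: [1.0, 0.3, -1.0]
width: 0.0218
gripper_force: 20.0
```

>>> arm_command(
  series=[0,0,0,0,0,0.01,0.1,0,0,0,0,0,0.02,0.1,0,0,0,0,0,0.02,0.1],
)

```text
t: 37.62
eef_pos: [0.4576, -0.0018, 0.0142]
ee_rot: [3.142, 0.0, 0.151]
force: [0.8, 0.6, -0.9]
width: 0.0219
gripper_force: 20.0
```

>>> arm_command(
  series=[0,0,0,0,0,0.01,0.1,0,0,0,0,0,0.01,0.1],
)

```text
t: 37.88
eef_pos: [0.4577, -0.0017, 0.0135]
ee_rot: [-3.142, -0.0, 0.151]
force: [-0.3, -1.1, -0.0]
width: 0.0218
gripper_force: 20.0
```

```bash
python3 - <<'E'
from h import *
s=arm.get_state(); print(s["t"],s["eef_pos"],np.degrees(s["ee_rot"]),s["force"],wj(*s["eef_pos"][:2]))
plan([(*jw(-59,-4.7),s["eef_pos"][2],8.6),(*jw(-14,-4.7),s["eef_pos"][2],8.6)])
E
```

```text
37.875 [ 0.45772661 -0.00174538  0.01345821] [-1.79998653e+02 -1.02870748e-02  8.66850277e+00] [-0.30526566 -1.08067624 -0.03103648] (np.float64(-79.85642759248398), np.float64(-4.4861470407476265))
turn_z 0.001 shift [0.209, 0.002, 0.0] 
turn_z -0.0 shift [0.45, -0.0, 0.0]
```

Standing on the plate. I'll advance into the slot along the tool's +x.

>>> arm_command(
  series=[0,0,0,0.06,0,0,0.1,0,0,0,0.12,0,0,0.1,0,0,0,0.18,0,0,0.1,0,0,0,0.18,0,0,0.1],
)

```text
t: 38.38
eef_pos: [0.4761, 0.001, 0.0134]
ee_rot: [3.141, -0.0, 0.151]
force: [-0.0, -1.6, 2.1]
width: 0.0219
gripper_force: 20.0
```

>>> arm_command(
  series=[0,0,0,0.05,0,0,0.1,0,0,0,0.1,0,0,0.1,0,0,0,0.1,0,0,0.1],
)

```text
t: 38.75
eef_pos: [0.4858, 0.0025, 0.0134]
ee_rot: [3.142, -0.0, 0.151]
force: [-0.2, -0.8, 2.6]
width: 0.0219
gripper_force: 20.0
```

>>> arm_command(
  series=[0,0,0,0.05,0,0,0.1,0,0,0,0.1,0,0,0.1,0,0,0,0.1,0,0,0.1],
)

```text
t: 39.12
eef_pos: [0.4953, 0.0039, 0.0135]
ee_rot: [3.142, -0.0, 0.151]
force: [-1.4, -1.6, 3.9]
width: 0.022
gripper_force: 20.0
```

>>> arm_command(
  series=[0,0,0,0.06,0,0,0.1,0,0,0,0.12,0,0,0.1,0,0,0,0.18,0,0,0.1,0,0,0,0.24,0,0,0.1,0,0,0,0.24,0,0,0.1],
)

```text
t: 39.75
eef_pos: [0.5191, 0.0075, 0.0134]
ee_rot: [3.141, -0.0, 0.151]
force: [-1.3, -1.0, 4.8]
width: 0.0219
gripper_force: 20.0
```

>>> arm_command(
  series=[0,0,0,0.01,0,0,0.1,0,0,0,0.02,0,0,0.1,0,0,0,0.02,0,0,0.1],
)

```text
t: 40.12
eef_pos: [0.5199, 0.0076, 0.0134]
ee_rot: [3.141, 0.002, 0.151]
force: [-5.8, -0.7, 8.5]
width: 0.022
gripper_force: 20.0
```

>>> arm_command(
  series=[0,0,0,0.01,0,0,0.1,0,0,0,0.015,0,0,0.1,0,0,0,0.015,0,0,0.1],
)

```text
t: 40.5
eef_pos: [0.52, 0.0075, 0.0134]
ee_rot: [3.141, 0.004, 0.151]
force: [-10.5, 0.8, 14.3]
width: 0.0221
gripper_force: 20.0
```

>>> arm_command(
  series=[0,0,0,-0.012,0,-0.005,0.1,0,0,0,-0.012,0,-0.005,0.5,0,0,0,-0.012,0,-0.005,0.5,0,0,0,-0.012,0,-0.005,0.5,0,0,0,-0.012,0,-0.3,0.5,0,0,0,-0.012,0,-0.8,0.5,0,0,0,-0.012,0,-1,0.5,0,0,0,-0.012,0,-1,0.5],
)

```text
t: 41.5
eef_pos: [0.5226, 0.0084, 0.1152]
ee_rot: [-3.141, -0.004, 0.151]
force: [0.3, 0.9, 0.4]
width: 0.0438
gripper_force: 0.0
```

>>> arm_command(
  series=[0,0,0,-0.3,-0.5,-0.4,0.5,0,0,0,-0.6,-1,-0.6,0.5,0,0,0,-0.6,-1,-0.6,0.5,0,0,0,-0.6,-1,-0.6,0.5],
)

```text
t: 42.0
eef_pos: [0.4465, 0.0981, 0.1729]
ee_rot: [-3.142, 0.0, 0.153]
force: [0.7, 0.2, -0.1]
width: 0.0438
gripper_force: 0.0
```

>>> arm_command(
  series=[0,0,0,-0.2,0.5,-0.4,0.2,0,0,0,-0.3,1,-0.4,0.2,0,0,0,-0.3,1,-0.4,0.2],
)

```text
t: 42.38
eef_pos: [0.4318, -0.0092, 0.2126]
ee_rot: [3.141, 0.002, 0.146]
force: [0.7, 0.5, -0.2]
width: 0.0205
gripper_force: 0.0
```

>>> arm_command(
  series=[0,0,0,0,0.5,0,0.2,0,0,0,0,1,0,0.2,0,0,0,0,1,0,0.2],
)

```text
t: 42.75
eef_pos: [0.4471, -0.1076, 0.2117]
ee_rot: [3.141, 0.003, 0.146]
force: [-0.1, -0.3, -0.4]
width: 0.0173
gripper_force: 0.0
```

>>> arm_command(
  series=[0,0,0,0,0.5,0,0.2,0,0,0,0,1,0,0.2,0,0,0,0,1,0,0.2],
)

```text
t: 43.12
eef_pos: [0.4623, -0.2056, 0.2116]
ee_rot: [-3.141, 0.003, 0.147]
force: [-0.4, 0.5, 0.3]
width: 0.0178
gripper_force: 0.0
```

>>> arm_command(
  series=[0,0,0,0,0.5,0,0.2,0,0,0,0,1,0,0.2,0,0,0,0,1,0,0.2],
)

```text
t: 43.5
eef_pos: [0.4775, -0.3038, 0.2116]
ee_rot: [-3.141, 0.002, 0.148]
force: [-0.0, 0.7, -0.3]
width: 0.0174
gripper_force: 0.0
```

>>> arm_command(
  series=[0,0,0,0,0.5,0,0.2,0,0,0,0,1,0,0.2,0,0,0,0,1,0,0.2,0,0,0,0,1,0,0.2],
)

```text
t: 44.0
eef_pos: [0.4924, -0.3999, 0.2124]
ee_rot: [-3.14, 0.001, 0.151]
force: [-0.2, 0.7, -0.2]
width: 0.0172
gripper_force: 0.0
```

```bash
python3 meas2.py; python3 - <<'E'
from h import *
t=cv2.imread("pics/k_top.png"); s=cv2.imread("pics/k_side.png")
sheet("pics/fin.png",[(tile(t,255,175,110,120,5)[:, :400],0,0),(tile(s,235,215,132,85,3),402,0),(tile(s,270,225,80,45,5),402,300)])
E
```

```text
ref (array([0.51569692, 0.3472067 ]), (449.63812255859375, 361.9656982421875), 55.51739501953125, 323)
patch centre local (np.float64(-0.011314609455612556), np.float64(-0.02460551266453271))
k (array([0.57835939, 0.01663152]), (447.95794677734375, 368.4554138183594), 8.995559692382812, 325)
contactor [0.58584468 0.04265886] jig (np.float64(53.48268125133464), np.float64(20.14429205484351))
before (array([0.57390225, 0.01629116]), (461.7266845703125, 367.9445495605469), 8.433730125427246, 337) (np.float64(49.02504713648277), np.float64(20.478150494864554))
44.1 [ 0.49267633 -0.39968724  0.21324732]
turn_z 0.959 shift [-0.146, -0.343, 0.132] 
turn_z 0.0 shift [-0.0, 0.0, 0.9] 
turn_z 0.0 shift [-0.0, 0.0, 0.7]
```

View pics/fin.png

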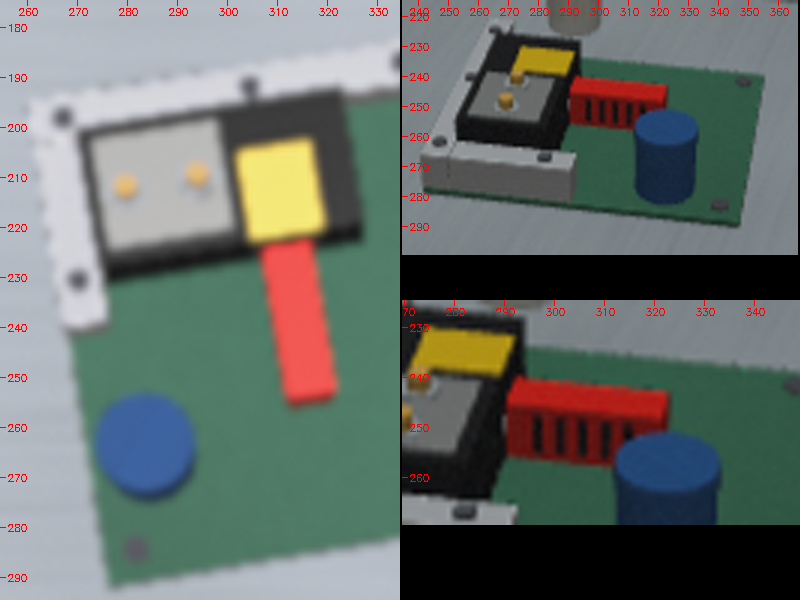

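The corner looks home. In the top view the handle runs from (307,224)–(317,222) to (312,255)–(322,252), and in the side view its front edge, at (291–292,240–255), meets the contactor face. I'll fit the gauge pose for the shoulder gap.

```bash
python3 - <<'E'
from h import *
T,S="top","side"
o=[(T,(306.9,224.5),(35,11,30)),(T,(316.9,222.5),(35,-11,30)),(T,(312.1,255.1),(-35,11,30)),(T,(322.1,252.5),(-35,-11,30)),
(S,(292.1,240.5),(35,-11,30)),(S,(290.9,244.9),(35,11,30)),(S,(322.7,242.9),(-35,-11,30)),(S,(322.3,247.5),(-35,11,30)),(S,(291.1,255.5),(35,11,0))]
for ob,z in((o,None),(o,.006),(o[:4],.006),(o[4:],.006)):
    p,r=fit(ob,[.52,.007,.15,.006],z); print(p.round(4),np.degrees(p[2]).round(1),"jig",np.round(wj(*p[:2]),1)); 
print(r.tolist())
E
```

```text
[0.5218 0.0091 0.1591 0.0077] 9.1 jig [-14.9  -3.4]
[0.5221 0.0086 0.1592 0.006 ] 9.1 jig [-14.6  -4. ]
[0.5222 0.0092 0.1549 0.006 ] 8.9 jig [-14.5  -3.3]
[0.5227 0.0064 0.1733 0.006 ] 9.9 jig [-14.4  -6.2]
[[0.1, -0.8], [-0.4, 0.1], [0.8, -0.5], [0.0, 0.2], [-0.4, 0.9]]
```

```bash
python3 -c "
from station import arm
print(arm.job_done())"
```

```text
the job is handed in; nothing more can be done
None
```

I handed the job in at about 44 s. The contactor is in the fence corner, within about 0.5 mm and 0.5° of home by the camera. The gauge blade is in the slot with its shoulder against the contactor, both by the contact force and to about 0.5 mm by camera. The handle is standing on the plate, and the arm touched nothing else.

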